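# Park the look-alike polishing blocks by grip

### The arm

A 7-joint arm with a two-finger parallel gripper is mounted at the origin on the work surface; the furniture and walls round the work are solid. World frame = base frame: x ahead of the robot, y to its left, z up, the work surface at z = 0. Lengths are in m, angles in rad, forces in N, time in s.
With the tool pointing down it reaches from about 0.4 to 0.875 m from the base axis. Payload 19.3 kg.
Tool frame: the origin (TCP) lies on the centre line of the jaws, within the pads' length; the fingertips stand 8 mm ahead of it and the grasp point (between the pads) lies 11 mm behind it (bot.tip_extent is the distance from the TCP to the fingertips, in m); x points along the fingers, y is the direction in which the jaws open and shut, and the axes are right-handed (so a half turn about x gives the same grasp; the last joint's range is limited). The gripper opens to 85 mm and grips with 20 to 120 N. Pads are 22 mm wide; open, the fingers measure 114 mm over their backs; the gripper's body (76 mm by 85 mm) begins 54 mm behind the grasp point. The pads swing forward as they close: fully open they stand 13 mm farther back than shut.
Start: joints at [-1.313, 0.521, -0.036, 1.599, 0.021, 1.021, -0.113], TCP at [0.201, 0.592, 0.239] pointing down, gripper open.
Joint ranges: [-2.91, 2.91], [-0.3, 2.13], [-1.5, 1.42], [0.17, 2.43], [-1.26, 4.41], [0.16, 1.93], [-2.52, 2.52]. Speed limits (rad/s): [1.89, 1.89, 2.39, 2.39, 3.01, 3.01, 3.01].

### API

Orientations are given as [roll, pitch, yaw] about the fixed x, y, z axes, in that order (R = Rz(yaw) Ry(pitch) Rx(roll)).
In Python, from workcell import sensors, imaging, order, bot gives the robot as it stands.
- The arm moves only by the tool arm_command, never from a script. Its argument "commands" is a list of rows, each an object of numbers: "dx", "dy", "dz": the shift along the tool's x, y, z in cm; "twist": the turn about the tool's x in rad. A call has 1 to 12 rows; each row is the pose to reach, as a shift and turn from the pose measured when the call began, along the tool's axes at that moment; what a row does not reach only later rows make up. A row lasts 1/12 s, in which the tool goes at most 41.7 mm and 7.16 degrees, less where a joint would pass 70% of its speed; a pose out of reach is approached as far as the arm can. A call with a gripper value outside its range is refused whole. "grip" is the closure, from -1 (fully open) to 1 (shut), set as the call begins (left out, the last holds). The fingers move at their own pace and stop on an object; "squeeze" is the grip in N (left out, the last holds). Time passes only in rows, so rows that repeat a pose let the fingers close. It gives the time, the measured TCP pose, the force and the opening at its end, in the units of the state.
- sensors.observe(): the state, without advancing time (a new reading comes with each control period).
- imaging.grab_frame(name): name is "side" or "top"; returns the picture (384x512x3 uint8, red, green, blue); there is no depth.
- imaging.camera_info(name): a dict with "fx", "fy", "cx", "cy" (pixels), "origin" and "attitude" of the camera in the world. Camera axes: x right, y down, z forward; pixel columns grow to the right and rows downward; lengths in m; the calibration is good to about 2 mm. A picture is of the moment at which its call begins. camera_info takes no time and is no camera call.
- order.job_done(): hands the job in, once; it reports no verdict.
The state is a dict: "clock": time; "qpos": joint angles; "qd": joint speeds; "joint_efforts": joint torques, N m; "position": TCP position; "tool_rot": TCP orientation; "force": force on the tool from outside, world axes, zero at the start; "moment": the same for the moment, N m; "grip_width": finger opening in m.
Only numpy, scipy, OpenCV 4.12 (cv2) and the standard library are available. Lean on these libraries where they do the work, as an engineer would, in place of code of your own. Each camera call takes 0.05 s, during which the arm holds its last target.

### The job

The three polishing blocks on the glass slab look alike, but their soles grip differently, which can be felt by dragging them over the glass. Park one in the middle of each wooden stand, flat on its deck and held by its own grip: the grippiest on the steep stand, the middling one on the gently sloping stand, the most slippery on the level one. Never let a block slide down to the lip of a sloping stand, and leave the tape roll, the pumice stone and the amber jar where they stand.

Things in the scene. Friction and masses are not known exactly. Their poses are not given: they have to be found in the camera images.
- block_p: one of three look-alike polishing blocks: wooden base 56 x 60 mm with a cork-coloured sole, together 16 mm high; on it a grip rib 24 mm thick (x) and 50 mm long (y), from 16 to 46 mm above the underside; 0.5 to 0.7 kg. Starts upright on the slab. Origin: centre of the underside; x across the rib, y along it, z up. How grippy its sole is cannot be seen (see slab)
- block_q: one of three look-alike polishing blocks: wooden base 56 x 60 mm with a cork-coloured sole, together 16 mm high; on it a grip rib 24 mm thick (x) and 50 mm long (y), from 16 to 46 mm above the underside; 0.5 to 0.7 kg. Starts upright on the slab. Origin: centre of the underside; x across the rib, y along it, z up. How grippy its sole is cannot be seen (see slab)
- block_r: one of three look-alike polishing blocks: wooden base 56 x 60 mm with a cork-coloured sole, together 16 mm high; on it a grip rib 24 mm thick (x) and 50 mm long (y), from 16 to 46 mm above the underside; 0.5 to 0.7 kg. Starts upright on the slab. Origin: centre of the underside; x across the rib, y along it, z up. How grippy its sole is cannot be seen (see slab)
- slab: dark glass mixing slab, fixed, 321 mm (its x, roughly left to right) by 208 mm (its y), top 7 mm above the table; origin: centre of the underside. Sliding the blocks takes about 0.13 (slippery), 0.32 (middling) and 0.75 (grippy) times the force pressing them down, each up to 10 % more or less, one block of each kind, the same on glass and wood
- deck_steep: deck of the steep wooden stand, fixed, sloping 27 degrees down toward the robot; 130 mm (x) by 82 mm (y), with a curb 5 mm thick and 5 mm high along each side (72 mm clear between) and a dark lip 6 mm thick and 8 mm high at the -x end. Origin: middle of the deck's surface, 41 mm above the table; x along the deck away from the robot and uphill, y across it, z square to the deck. Only the grippy block stays on it; the others slide
- deck_gentle: deck of the gentle wooden stand, fixed, sloping 12.5 degrees down toward the robot; 130 mm (x) by 82 mm (y), with a curb 5 mm thick and 5 mm high along each side (72 mm clear between) and a dark lip 6 mm thick and 8 mm high at the -x end. Origin: middle of the deck's surface, 26 mm above the table; x along the deck away from the robot and uphill, y across it, z square to the deck. The slippery block slides on it
- deck_flat: deck of the level wooden stand, fixed; 130 mm (x) by 82 mm (y), with a curb 5 mm thick and 5 mm high along each side (72 mm clear between) and a dark lip 6 mm thick and 8 mm high at the -x end. Origin: middle of the deck's surface, 12 mm above the table; x along the deck away from the robot, y across it, z square to the deck
- tape_roll: small roll of yellow tape lying flat, 42 mm across, 18 mm high; origin: centre of the underside. A bystander, loose, to be left where it stands
- pumice: rounded grey pumice stone, 51 x 51 x 44 mm; origin: centre of the underside. A bystander, loose, to be left where it stands
- amber_jar: small amber dropper bottle, 30 mm across, 97 mm high; origin: centre of the underside. A bystander, loose, to be left where it stands

How it is judged:
At the end, for the whole second after the job is handed in: A block rests on each of the three decks by its own grip: flat on the deck (within 4 mm and 0.08 rad), its centre within 20 mm of the middle of the deck along the slope and 10 mm across, hardly moving (under 10 mm/s) (linear speed of each of block_p, block_q, block_r below 0.01 m/s and ((x of block_p in the frame of deck_steep between -0.02 and 0.02 m and y of block_p in the frame of deck_steep between -0.01 and 0.01 m and z of block_p in the frame of deck_steep between -0.004 and 0.004 m and angle between the z axis of block_p and the z axis of deck_steep, either way round below 0.08 rad) or (x of block_q in the frame of deck_steep between -0.02 and 0.02 m and y of block_q in the frame of deck_steep between -0.01 and 0.01 m and z of block_q in the frame of deck_steep between -0.004 and 0.004 m and angle between the z axis of block_q and the z axis of deck_steep, either way round below 0.08 rad) or (x of block_r in the frame of deck_steep between -0.02 and 0.02 m and y of block_r in the frame of deck_steep between -0.01 and 0.01 m and z of block_r in the frame of deck_steep between -0.004 and 0.004 m and angle between the z axis of block_r and the z axis of deck_steep, either way round below 0.08 rad)) and ((x of block_p in the frame of deck_gentle between -0.02 and 0.02 m and y of block_p in the frame of deck_gentle between -0.01 and 0.01 m and z of block_p in the frame of deck_gentle between -0.004 and 0.004 m and angle between the z axis of block_p and the z axis of deck_gentle, either way round below 0.08 rad) or (x of block_q in the frame of deck_gentle between -0.02 and 0.02 m and y of block_q in the frame of deck_gentle between -0.01 and 0.01 m and z of block_q in the frame of deck_gentle between -0.004 and 0.004 m and angle between the z axis of block_q and the z axis of deck_gentle, either way round below 0.08 rad) or (x of block_r in the frame of deck_gentle between -0.02 and 0.02 m and y of block_r in the frame of deck_gentle between -0.01 and 0.01 m and z of block_r in the frame of deck_gentle between -0.004 and 0.004 m and angle between the z axis of block_r and the z axis of deck_gentle, either way round below 0.08 rad)) and ((x of block_p in the frame of deck_flat between -0.02 and 0.02 m and y of block_p in the frame of deck_flat between -0.01 and 0.01 m and z of block_p in the frame of deck_flat between -0.004 and 0.004 m and angle between the z axis of block_p and the z axis of deck_flat, either way round below 0.08 rad) or (x of block_q in the frame of deck_flat between -0.02 and 0.02 m and y of block_q in the frame of deck_flat between -0.01 and 0.01 m and z of block_q in the frame of deck_flat between -0.004 and 0.004 m and angle between the z axis of block_q and the z axis of deck_flat, either way round below 0.08 rad) or (x of block_r in the frame of deck_flat between -0.02 and 0.02 m and y of block_r in the frame of deck_flat between -0.01 and 0.01 m and z of block_r in the frame of deck_flat between -0.004 and 0.004 m and angle between the z axis of block_r and the z axis of deck_flat, either way round below 0.08 rad))); the robot touches nothing.
It fails at once if the tape roll is pushed away (more than 30 mm) (distance of tape_roll from where it was at the start of the episode above 0.03 m).
It fails at once if the pumice stone is pushed away (more than 30 mm) (distance of pumice from where it was at the start of the episode above 0.03 m).
It fails at once if the amber jar is pushed away (more than 30 mm) (distance of amber_jar from where it was at the start of the episode above 0.03 m).
It fails at once if a block slides down to the lip of the steep stand (centre more than 25 mm below the middle of the deck) ((x of block_p in the frame of deck_steep between -0.06 and -0.025 m and y of block_p in the frame of deck_steep between -0.04 and 0.04 m and z of block_p in the frame of deck_steep between -0.01 and 0.01 m) or (x of block_q in the frame of deck_steep between -0.06 and -0.025 m and y of block_q in the frame of deck_steep between -0.04 and 0.04 m and z of block_q in the frame of deck_steep between -0.01 and 0.01 m) or (x of block_r in the frame of deck_steep between -0.06 and -0.025 m and y of block_r in the frame of deck_steep between -0.04 and 0.04 m and z of block_r in the frame of deck_steep between -0.01 and 0.01 m)).
It fails at once if a block slides down to the lip of the gentle stand (centre more than 25 mm below the middle of the deck) ((x of block_p in the frame of deck_gentle between -0.06 and -0.025 m and y of block_p in the frame of deck_gentle between -0.04 and 0.04 m and z of block_p in the frame of deck_gentle between -0.01 and 0.01 m) or (x of block_q in the frame of deck_gentle between -0.06 and -0.025 m and y of block_q in the frame of deck_gentle between -0.04 and 0.04 m and z of block_q in the frame of deck_gentle between -0.01 and 0.01 m) or (x of block_r in the frame of deck_gentle between -0.06 and -0.025 m and y of block_r in the frame of deck_gentle between -0.04 and 0.04 m and z of block_r in the frame of deck_gentle between -0.01 and 0.01 m)).
It also fails if it takes over 72 s, if anything falls off the work surface, if the arm or the gripper's body presses on something with over 40 N, if the wrist force passes 120 N, or if a joint passes its speed limit or range.

## Working session

There is one attempt and no reset: what is moved stays moved. The work goes in short steps, Python scripts to look and compute and a tool call to move; the robot and the scene stay as the last step left them, time stands still between calls to the robot, and variables do not carry over. Pictures are saved under pics/ and viewed, and the job is handed in when it is done.

Besides the shell and the picture viewer there is one more tool, called after "Emit:" by a JSON object that holds its "method" and its "body", one argument or row to a line. arm_command: Moves the arm, as the interface text tells. Its arguments: {"type":"object","properties":{"commands":{"type":"array"},"grip":{"type":"number"},"squeeze":{"type":"number"}},"required":["commands"]}

```bash
ls; mkdir -p pics; python3 - <<'E'
from workcell import sensors, imaging, order, bot
import cv2
s=sensors.observe()
for k,v in s.items(): print(k,v)
print([a for a in dir(bot) if a[0]!='_'])
for n in("side","top"):
    print(imaging.camera_info(n))
    cv2.imwrite(f"pics/{n}0.png",cv2.cvtColor(imaging.grab_frame(n),cv2.COLOR_RGB2BGR))
E
```

```text
pics
clock 0.0
qpos [-1.31318985  0.52197877 -0.03630514  1.599999    0.02119723  1.02106772
 -0.11275511]
qd [-0.00018162  0.00088261 -0.00055946 -0.00079019  0.00081272 -0.0005202
  0.0005953 ]
joint_efforts [ 8.18049466e-04 -9.27091455e+01  1.98040433e+00 -3.69908702e+01
  1.78784964e-02  8.38664419e-03 -8.90719707e-05]
position [0.20117314 0.59140752 0.23875115]
tool_rot [-1.49237324  1.56972833 -1.82016571]
force [0.39942183 0.27256443 0.59765787]
moment [ 0.0202873   0.00615368 -0.03866866]
grip_width 0.08525673790693655
['IKError', 'tip_extent']
{'fx': 348.81971894356155, 'fy': 348.81971894356155, 'cx': 257.99973121265884, 'cy': 191.52138468598318, 'origin': array([0.44737387, 0.88739744, 0.45135021]), 'attitude': array([-1.98560382e+00, -4.29910180e-04, -3.13340675e+00])}
{'fx': 351.3676944646336, 'fy': 351.3676944646336, 'cx': 257.97593049918623, 'cy': 189.4910046785524, 'origin': array([ 0.305315  , -0.02508302,  1.16080632]), 'attitude': array([-3.01916929,  0.03376684, -1.55877816])}
```

View pics/side0.png

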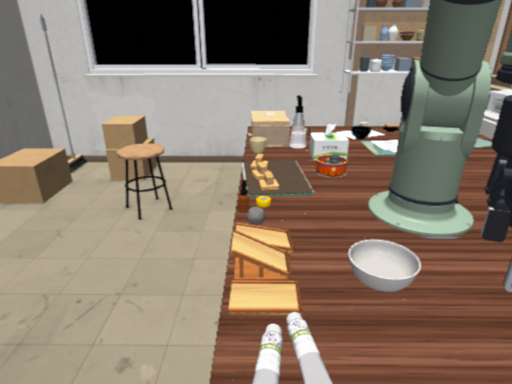

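View pics/top0.png

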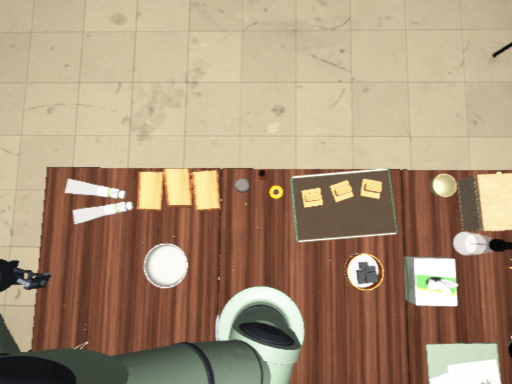

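```bash
cat > h.py <<'E'
import numpy as np, cv2
from scipy.spatial.transform import Rotation as R
from workcell import sensors, imaging
def cam(n):
    c=imaging.camera_info(n); return c, R.from_euler('xyz',c['attitude']).as_matrix()
def ray(n,u,v):
    c,M=cam(n); d=M@np.array([(u-c['cx'])/c['fx'],(v-c['cy'])/c['fy'],1]); return c['origin'],d/np.linalg.norm(d)
def onz(n,u,v,z):
    o,d=ray(n,u,v); return o+d*(z-o[2])/d[2]
def proj(n,P):
    c,M=cam(n); q=M.T@(np.asarray(P)-c['origin']); return c['fx']*q[0]/q[2]+c['cx'],c['fy']*q[1]/q[2]+c['cy']
def tri(u1,v1,u2,v2):
    o1,d1=ray('top',u1,v1);o2,d2=ray('side',u2,v2)
    A=np.stack([d1,-d2],1);t=np.linalg.lstsq(A,o2-o1,rcond=None)[0]
    a,b=o1+t[0]*d1,o2+t[1]*d2; return (a+b)/2,np.linalg.norm(a-b)
def grab(n,name):
    f=imaging.grab_frame(n); cv2.imwrite(f'pics/{name}.png',cv2.cvtColor(f,cv2.COLOR_RGB2BGR)); return f
def crop(src,dst,x0,y0,x1,y1,k):
    im=cv2.imread(f'pics/{src}.png')[y0:y1,x0:x1]; cv2.imwrite(f'pics/{dst}.png',cv2.resize(im,None,fx=k,fy=k,interpolation=cv2.INTER_CUBIC))
E
python3 - <<'E'
from h import *
crop('top0','t1',120,155,280,225,5)
crop('top0','t2',285,160,405,250,6)
crop('side0','s1',220,140,320,320,3.3)
s=sensors.observe();print(R.from_euler('xyz',s['tool_rot']).as_matrix().round(3))
E
```

```text
[[-0.     0.322  0.947]
 [-0.001  0.947 -0.322]
 [-1.    -0.001  0.   ]]
```

View pics/t1.png

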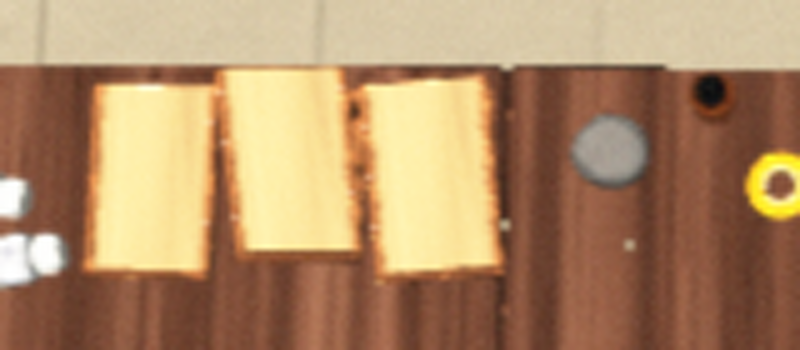

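View pics/t2.png

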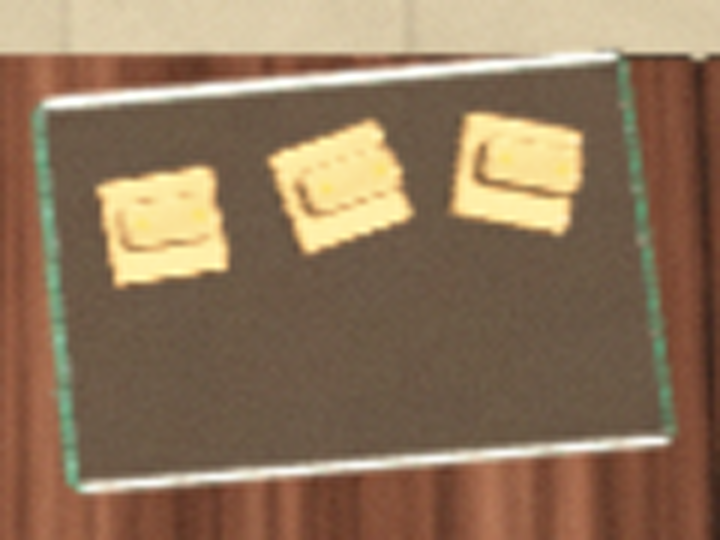

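View pics/s1.png

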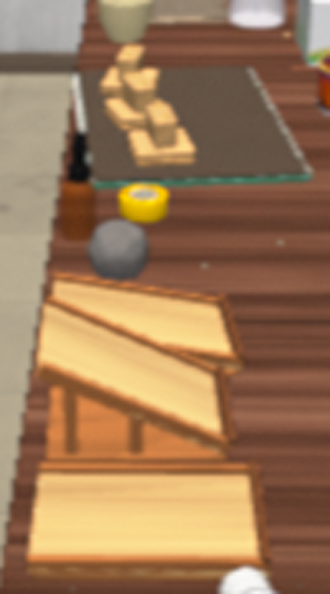

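```bash
python3 - <<'E'
from h import *
f=cv2.imread('pics/top0.png'); hsv=cv2.cvtColor(f,cv2.COLOR_BGR2HSV)
for p in [(150,190),(178,190),(205,190),(312,204),(312,197),(143,210),(164,190),(330,225)]: print(p,hsv[p[1],p[0]])
m=cv2.inRange(hsv,(10,60,200),(28,170,255)); m[:, :120]=0; m[:165]=0; m[250:]=0; m[:,400:]=0
cs,_=cv2.findContours(m,cv2.RETR_EXTERNAL,cv2.CHAIN_APPROX_NONE)
for c in cs:
    if cv2.contourArea(c)<150: continue
    r=cv2.minAreaRect(c); print(cv2.contourArea(c), r, cv2.boxPoints(r).round(1).tolist())
E
```

```text
(150, 190) [ 24  87 253]
(178, 190) [ 24  86 253]
(205, 190) [ 25  83 254]
(312, 204) [ 25  82 254]
(312, 197) [ 23  99 251]
(143, 210) [ 10 165 145]
(164, 190) [  9 147 130]
(330, 225) [ 13  91 112]
297.5 ((311.7837829589844, 197.2027130126953), (17.09749412536621, 19.23468017578125), 80.53767395019531) [[300.8999938964844, 190.39999389648438], [319.8999938964844, 187.1999969482422], [322.70001220703125, 204.10000610351562], [303.70001220703125, 207.1999969482422]]
298.5 ((341.5, 190.5), (17.076295852661133, 19.60611915588379), 71.56504821777344) [[329.5, 185.5], [348.1000061035156, 179.3000030517578], [353.5, 195.5], [334.8999938964844, 201.6999969482422]]
255.5 ((370.9459533691406, 188.3243408203125), (20.056676864624023, 17.09749412536621), 9.462321281433105) [[359.6000061035156, 195.10000610351562], [362.5, 178.1999969482422], [382.20001220703125, 181.5], [379.3999938964844, 198.39999389648438]]
2628.5 ((178.0, 187.5), (43.0, 82.0), 90.0) [[137.0, 166.0], [219.0, 166.0], [219.0, 209.0], [137.0, 209.0]]
```

```bash
python3 - <<'E'
from h import *
f=cv2.imread('pics/top0.png'); hsv=cv2.cvtColor(f,cv2.COLOR_BGR2HSV)
m=cv2.inRange(hsv,(20,60,235),(28,110,255)); 
for name,(a,b) in dict(flat=(134,163),steep=(163,193),gentle=(191,222)).items():
    k=np.zeros_like(m); k[163:215,a:b]=m[163:215,a:b]
    k=cv2.morphologyEx(k,cv2.MORPH_OPEN,np.ones((3,3)))
    cs,_=cv2.findContours(k,cv2.RETR_EXTERNAL,cv2.CHAIN_APPROX_NONE); c=max(cs,key=cv2.contourArea)
    r=cv2.minAreaRect(c); print(name,cv2.contourArea(c), np.round(r[0],1),r[1],r[2], cv2.boxPoints(r).round(1).tolist())
u=lambda x,y:((x+.5)/5-.5+120,(y+.5)/5-.5+155)
# manual deck corners (outer), in t1
D=dict(flat=[(97,86),(215,86),(207,274),(88,270)],steep=[(218,70),(345,70),(360,254),(237,252)],gentle=[(360,86),(490,76),(502,268),(378,278)])
H=dict(flat=(.017,.017),steep=(.041+.065*np.sin(np.radians(27))+.004,.041-.065*np.sin(np.radians(27))+.007),gentle=(.026+.065*np.sin(np.radians(12.5))+.005,.026-.065*np.sin(np.radians(12.5))+.007))
for n in D:
    zt,zb=H[n]; P=[onz('top',*u(*p),z) for p,z in zip(D[n],(zt,zt,zb,zb))]
    P=np.array(P); c=P.mean(0); ax=(P[0]+P[1]-P[2]-P[3])/2
    print(n,c.round(4),'yaw',np.degrees(np.arctan2(ax[1],ax[0])).round(1),'len',np.linalg.norm(ax).round(4),'w',np.linalg.norm(P[0]-P[1]).round(4),np.linalg.norm(P[3]-P[2]).round(4))
t=lambda x,y:((x+.5)/6-.5+285,(y+.5)/6-.5+160)
B=dict(A=[(98,186),(212,168),(228,270),(115,286)],B=[(268,158),(378,120),(412,215),(308,254)],C=[(465,114),(583,131),(566,236),(452,214)])
Rb=dict(A=[(118,200),(207,188),(212,240),(125,252)],B=[(297,175),(385,148),(402,190),(318,215)],C=[(485,135),(583,140),(580,190),(480,180)])
for n in B:
    P=np.array([onz('top',*t(*p),.023) for p in B[n]]);c=P.mean(0);l=(P[0]+P[3]-P[1]-P[2])/2
    print(n,c.round(4),'rib dir(+y) yaw-90',np.degrees(np.arctan2(-l[0],l[1])).round(1),np.linalg.norm(l).round(4),np.linalg.norm(P[0]+P[1]-P[2]-P[3]).round(4)/2, 'rib',np.array([onz('top',*t(*p),.053) for p in Rb[n]]).mean(0).round(4))
print('side proj of block rib tops:')
for n in B:
    P=np.array([onz('top',*t(*p),.023) for p in B[n]]);c=P.mean(0);c[2]=.053;print(n,np.round(proj('side',c),1), (np.array(proj('side',c))-[220,140])*3.3)
for n,(x,y) in dict(pumice=(610,151),jar=(711,92),tape=(778,186)).items(): print(n,onz('top',*u(x,y),dict(pumice=.022,jar=.097,tape=.018)[n]).round(3))
P=[onz('top',*t(*p),.007).round(3) for p in [(40,104),(622,58),(672,440),(75,488)]]; print(P)
E
```

```text
flat 651.0 [149.9 190.1] (19.54927635192871, 35.959259033203125) 2.726311206817627 [[139.3000030517578, 207.60000610351562], [141.0, 171.6999969482422], [160.5, 172.60000610351562], [158.8000030517578, 208.60000610351562]]
steep 677.5 [177.4 186.5] (37.05270767211914, 20.48494529724121) 84.47245788574219 [[165.39999389648438, 169.10000610351562], [185.8000030517578, 167.10000610351562], [189.39999389648438, 204.0], [169.0, 205.89999389648438]]
gentle 696.5 [205.7 189.5] (37.116920471191406, 20.22808074951172) 84.47245788574219 [[193.8000030517578, 172.0], [213.89999389648438, 170.0], [217.5, 207.0], [197.39999389648438, 208.89999389648438]]
flat [0.4402 0.3736 0.017 ] yaw 0.2 len 0.1242 w 0.0796 0.0794
steep [0.4473 0.2736 0.0465] yaw 0.4 len 0.125 w 0.0811 0.0815
gentle [0.4405 0.1836 0.032 ] yaw 4.1 len 0.1257 w 0.0848 0.0817
A [ 0.4202 -0.1596  0.023 ] rib dir(+y) yaw-90 9.1 0.0618 0.05535 rib [ 0.4211 -0.1573  0.053 ]
B [ 0.4432 -0.2555  0.023 ] rib dir(+y) yaw-90 20.3 0.0615 0.0551 rib [ 0.442  -0.2542  0.053 ]
C [ 0.451  -0.3491  0.023 ] rib dir(+y) yaw-90 -9.3 0.0624 0.0565 rib [ 0.4537 -0.3488  0.053 ]
side proj of block rib tops:
A [269.1 173.7] [161.96699953 111.06991782]
B [261.9 163.8] [138.18586285  78.42223334]
C [259.7 155.4] [131.07096952  50.86454523]
pumice [0.46  0.069 0.022]
jar [0.487 0.001 0.097]
tape [ 0.438 -0.041  0.018]
[array([ 0.49 , -0.094,  0.007]), array([ 0.517, -0.413,  0.007]), array([ 0.31 , -0.432,  0.007]), array([ 0.28 , -0.113,  0.007])]
```

```bash
python3 - <<'E'
from h import *
# light clear-area centres (offset +3mm along deck x for the lip)
for n,p,z in (('flat',(149.9,190.1),.012),('steep',(177.4,186.5),.0424),('gentle',(205.7,189.5),.0266)): print(n,onz('top',*p,z).round(4))
# predicted side-view outlines of the decks, for comparison with the picture
im=cv2.imread('pics/side0.png'); it=cv2.imread('pics/top0.png')
im=cv2.resize(im[200:330,215:315],None,fx=6,fy=6,interpolation=cv2.INTER_CUBIC); it=cv2.resize(it[160:220,130:230],None,fx=7,fy=7,interpolation=cv2.INTER_CUBIC)
for n,c,yaw,sl in (('flat',(.4402,.3736,.012),0.2,0),('steep',(.4473,.2736,.041),.4,27),('gentle',(.4405,.1836,.026),4.1,12.5)):
    M=R.from_euler('xyz',[0,-sl,yaw],degrees=True).as_matrix()
    Q=[M@np.array(q)+c for q in ((.065,.041,0),(.065,-.041,0),(-.065,-.041,0),(-.065,.041,0))]
    for nm,I,o,k in (('side',im,(215,200),6),('top',it,(130,160),7)):
        q=np.array([[(a-b+.5)*k-.5 for a,b in zip(proj(nm,P),o)] for P in Q]).round().astype(np.int32); cv2.polylines(I,[q],True,(255,0,0),1)
cv2.imwrite('pics/so.png',im);cv2.imwrite('pics/to.png',it)
E
```

```text
flat [0.4414 0.3755 0.012 ]
steep [0.4502 0.2755 0.0424]
gentle [0.4431 0.186  0.0266]
```

View pics/so.png

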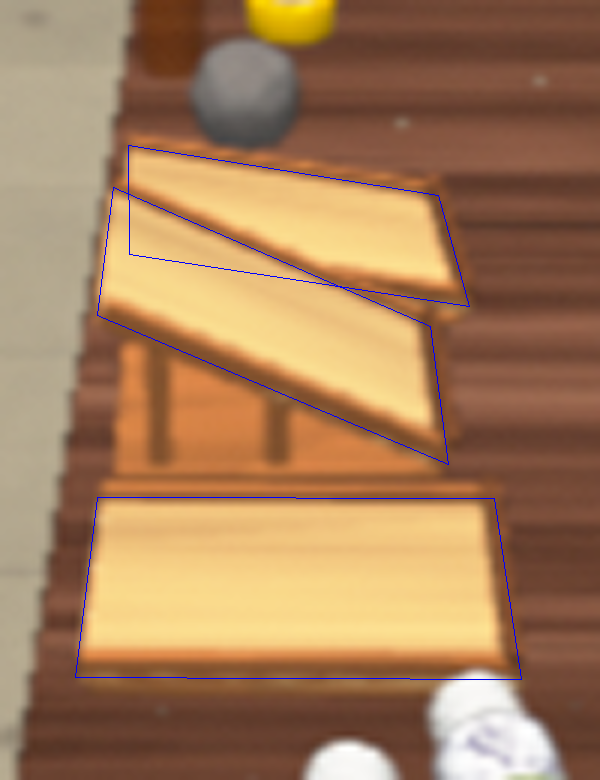

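View pics/to.png

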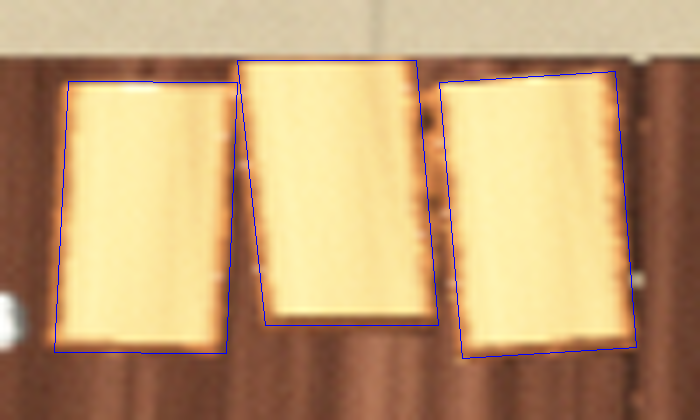

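```bash
cat >> h.py <<'E'
def go(P,yaw=None):
    s=sensors.observe(); M=R.from_euler('xyz',s['tool_rot']).as_matrix(); p=np.array(s['position'])
    d=M.T@(np.array(P)-p)*100; y0=np.degrees(np.arctan2(M[1,1],M[0,1]))
    tw=0
    if yaw is not None: tw=-((yaw-y0+90)%180-90)
    print('from',p.round(4),'jawyaw',y0.round(1),'dx,dy,dz',d.round(2),'twist',np.radians(tw).round(3),'(or',(np.radians(tw)-np.sign(tw)*np.pi).round(3),') rows',(np.linalg.norm(d)/4.17).round(1),(abs(tw)/7.16).__round__(1))
def st():
    s=sensors.observe(); M=R.from_euler('xyz',s['tool_rot']).as_matrix()
    print('t',round(s['clock'],2),'p',np.round(s['position'],4),'jaw',np.degrees(np.arctan2(M[1,1],M[0,1])).round(1),'F',np.round(s['force'],2),'w',round(s['grip_width'],4),'q',np.round(s['qpos'],2))
E
python3 -c "
from h import *
go([.45,.25,.2],50)
go([.42,-.16,.2],9)"
```

```text
from [0.2012 0.5915 0.2388] jawyaw 71.2 dx,dy,dz [  3.91 -24.31  34.55] twist 0.37 (or -2.771 ) rows 10.2 3.0
from [0.2012 0.5915 0.2388] jawyaw 71.2 dx,dy,dz [  3.94 -64.09  44.92] twist 1.086 (or -2.056 ) rows 18.8 8.7
```

Emit:
{"method": "arm_command", "body": {
  "commands": [
    {"dx": 3.9, "dy": -24.3, "dz": 34.5, "twist": 0.37},
    {"dx": 3.9, "dy": -24.3, "dz": 34.5, "twist": 0.37},
    {"dx": 3.9, "dy": -24.3, "dz": 34.5, "twist": 0.37},
    {"dx": 3.9, "dy": -24.3, "dz": 34.5, "twist": 0.37},
    {"dx": 3.9, "dy": -24.3, "dz": 34.5, "twist": 0.37},
    {"dx": 3.9, "dy": -24.3, "dz": 34.5, "twist": 0.37},
    {"dx": 3.9, "dy": -24.3, "dz": 34.5, "twist": 0.37},
    {"dx": 3.9, "dy": -24.3, "dz": 34.5, "twist": 0.37},
    {"dx": 3.9, "dy": -24.3, "dz": 34.5, "twist": 0.37},
    {"dx": 3.9, "dy": -24.3, "dz": 34.5, "twist": 0.37}
  ],
  "grip": -0.1
}}

```text
clock: 0.93
position: [0.4459, 0.2543, 0.2005]
tool_rot: [-1.246, 1.57, -1.943]
force: [-0.3, 1.2, -0.3]
grip_width: 0.0468
```

```bash
python3 -c "
from h import *
st()
go([.42,-.16,.2],9)"
```

```text
t 0.93 p [0.4459 0.2543 0.2005] jaw 50.0 F [-0.25  1.2  -0.34] w 0.0468 q [-0.73  0.4   0.12  1.94 -0.07  0.81  0.3 ]
from [0.4459 0.2543 0.2005] jawyaw 50.0 dx,dy,dz [  0.1  -33.42  24.63] twist 0.716 (or -2.425 ) rows 10.0 5.7
```

Emit:
{"method": "arm_command", "body": {
  "commands": [
    {"dx": 0, "dy": -33.4, "dz": 24.6, "twist": 0.716},
    {"dx": 0, "dy": -33.4, "dz": 24.6, "twist": 0.716},
    {"dx": 0, "dy": -33.4, "dz": 24.6, "twist": 0.716},
    {"dx": 0, "dy": -33.4, "dz": 24.6, "twist": 0.716},
    {"dx": 0, "dy": -33.4, "dz": 24.6, "twist": 0.716},
    {"dx": 0, "dy": -33.4, "dz": 24.6, "twist": 0.716},
    {"dx": 0, "dy": -33.4, "dz": 24.6, "twist": 0.716},
    {"dx": 0, "dy": -33.4, "dz": 24.6, "twist": 0.716},
    {"dx": 0, "dy": -33.4, "dz": 24.6, "twist": 0.716},
    {"dx": 0, "dy": -33.4, "dz": 24.6, "twist": 0.716},
    {"dx": 0, "dy": -33.4, "dz": 24.6, "twist": 0.716},
    {"dx": 0, "dy": -33.4, "dz": 24.6, "twist": 0.716}
  ]
}}

```text
clock: 1.93
position: [0.4193, -0.1619, 0.2009]
tool_rot: [-0.6, 1.569, -2.018]
force: [0.5, 0.9, -0.8]
grip_width: 0.0467
```

```bash
python3 -c "
from h import *
st()
go([.4205,-.159,.12],9.1)
go([.4205,-.159,.037],9.1)
grab('side','s2');crop('s2','s2c',220,90,340,210,5)"
```

```text
t 1.93 p [ 0.4193 -0.1619  0.2009] jaw 8.7 F [ 0.5   0.92 -0.8 ] w 0.0467 q [-0.1   0.32  0.42  2.1  -0.19  0.75  0.59]
from [ 0.4193 -0.1619  0.2009] jawyaw 8.7 dx,dy,dz [ 8.09  0.17 -0.27] twist -0.006 (or 3.135 ) rows 1.9 0.1
from [ 0.4193 -0.1619  0.2009] jawyaw 8.7 dx,dy,dz [16.39  0.18 -0.28] twist -0.006 (or 3.135 ) rows 3.9 0.1
```

View pics/s2c.png

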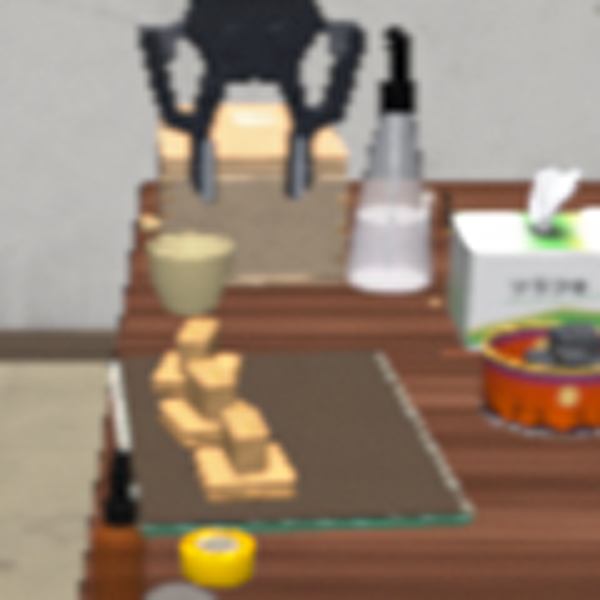

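Emit:
{"method": "arm_command", "body": {
  "commands": [
    {"dx": 4, "dy": 0.2, "dz": -0.3, "twist": -0.01},
    {"dx": 8, "dy": 0.2, "dz": -0.3, "twist": -0.01},
    {"dx": 11, "dy": 0.2, "dz": -0.3, "twist": -0.01},
    {"dx": 14, "dy": 0.2, "dz": -0.3, "twist": -0.01},
    {"dx": 15.5, "dy": 0.2, "dz": -0.3, "twist": -0.01},
    {"dx": 16.4, "dy": 0.2, "dz": -0.3, "twist": -0.01},
    {"dx": 16.4, "dy": 0.2, "dz": -0.3, "twist": -0.01},
    {"dx": 16.4, "dy": 0.2, "dz": -0.3, "twist": -0.01}
  ]
}}

```text
clock: 2.65
position: [0.4212, -0.1563, 0.0371]
tool_rot: [-1.207, 1.57, -2.612]
force: [-1.1, -0.6, -0.2]
grip_width: 0.0473
```

```bash
python3 -c "
from h import *
st()
go([.4205,-.159,.037],9.1)
grab('side','s3');crop('s3','s3c',220,90,340,210,5)"
```

```text
t 2.65 p [ 0.4212 -0.1563  0.0371] jaw 9.5 F [-1.08 -0.58 -0.25] w 0.0473 q [ 0.06  0.63  0.22  2.2  -0.38  0.35  0.76]
from [ 0.4212 -0.1563  0.0371] jawyaw 9.5 dx,dy,dz [ 0.01 -0.11  0.25] twist 0.008 (or -3.134 ) rows 0.1 0.1
```

View pics/s3c.png

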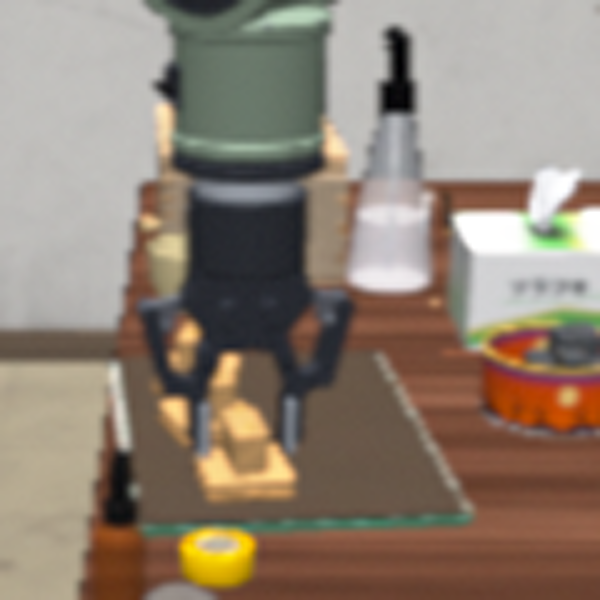

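Emit:
{"method": "arm_command", "body": {
  "commands": [
    {"dx": 0, "dy": -0.1, "dz": 0.2},
    {"dx": 0, "dy": -0.1, "dz": 0.2},
    {"dx": 0, "dy": -0.1, "dz": 0.2},
    {"dx": 0, "dy": -0.1, "dz": 0.2},
    {"dx": 0, "dy": -0.1, "dz": 0.2},
    {"dx": 0, "dy": -0.1, "dz": 0.2}
  ],
  "grip": 1,
  "squeeze": 50
}}

```text
validation failed for argument at $.co...
```

```bash
python3 -c "
from h import *
st()
go([.4205,-.159,.035],9.1)"
```

```text
t 2.7 p [ 0.4216 -0.1566  0.0376] jaw 9.5 F [ 0.34 -0.1  -0.03] w 0.0468 q [ 0.06  0.63  0.22  2.2  -0.38  0.35  0.76]
from [ 0.4216 -0.1566  0.0376] jawyaw 9.5 dx,dy,dz [ 0.27 -0.15  0.22] twist 0.007 (or -3.134 ) rows 0.1 0.1
```

Emit:
{"method": "arm_command", "body": {
  "commands": [
    {"dx": 0, "dy": -0.1, "dz": 0.2, "twist": 0},
    {"dx": 0, "dy": -0.1, "dz": 0.2, "twist": 0},
    {"dx": 0, "dy": -0.1, "dz": 0.2, "twist": 0},
    {"dx": 0, "dy": -0.1, "dz": 0.2, "twist": 0},
    {"dx": 0, "dy": -0.1, "dz": 0.2, "twist": 0},
    {"dx": 0, "dy": -0.1, "dz": 0.2, "twist": 0}
  ],
  "grip": 1,
  "squeeze": 50
}}

```text
clock: 3.2
position: [0.4215, -0.1589, 0.0388]
tool_rot: [0.886, 1.568, -0.519]
force: [-2.1, 0.1, 18.4]
grip_width: 0.0235
```

```bash
python3 -c "
from h import *
st()"
```

```text
t 3.2 p [ 0.4215 -0.1589  0.0388] jaw 9.5 F [-2.07  0.11 18.38] w 0.0235 q [ 0.06  0.63  0.22  2.19 -0.38  0.35  0.76]
```

Emit:
{"method": "arm_command", "body": {
  "commands": [
    {"dx": 0, "dy": -0.4, "dz": 0, "twist": 0},
    {"dx": 0, "dy": -0.8, "dz": 0, "twist": 0},
    {"dx": 0, "dy": -1.2, "dz": 0, "twist": 0},
    {"dx": 0, "dy": -1.6, "dz": 0, "twist": 0}
  ]
}}

```text
clock: 3.53
position: [0.4053, -0.1616, 0.0389]
tool_rot: [0.886, 1.568, -0.518]
force: [1.0, 0.6, -0.1]
grip_width: 0.023
```

```bash
python3 -c "
from h import *
st()"
```

```text
t 3.53 p [ 0.4053 -0.1616  0.0389] jaw 9.5 F [ 1.01  0.65 -0.08] w 0.023 q [ 0.08  0.62  0.21  2.23 -0.38  0.33  0.78]
```

Emit:
{"method": "arm_command", "body": {
  "commands": [
    {"dx": 0, "dy": -0.4, "dz": 0, "twist": 0},
    {"dx": 0, "dy": -0.8, "dz": 0, "twist": 0},
    {"dx": 0, "dy": -1.2, "dz": 0, "twist": 0}
  ]
}}

```text
clock: 3.78
position: [0.393, -0.1637, 0.0389]
tool_rot: [0.904, 1.568, -0.501]
force: [1.2, 0.8, -2.6]
grip_width: 0.0232
```

```bash
python3 -c "
from h import *
st()"
```

```text
t 3.78 p [ 0.393  -0.1637  0.0389] jaw 9.5 F [ 1.18  0.79 -2.58] w 0.0232 q [ 0.1   0.61  0.2   2.25 -0.38  0.31  0.8 ]
```

Emit:
{"method": "arm_command", "body": {
  "commands": [
    {"dx": 0.3, "dy": 0.0, "dz": 0, "twist": 0},
    {"dx": 0.3, "dy": 0.4, "dz": 0, "twist": 0},
    {"dx": 0.3, "dy": 0.8, "dz": 0, "twist": 0},
    {"dx": 0.3, "dy": 1.2, "dz": 0, "twist": 0}
  ]
}}

```text
clock: 4.12
position: [0.4027, -0.1625, 0.0368]
tool_rot: [-0.386, 1.57, -1.793]
force: [-19.3, -3.5, 46.0]
grip_width: 0.0227
```

```bash
python3 -c "
from h import *
st()"
```

```text
t 4.12 p [ 0.4027 -0.1625  0.0368] jaw 9.4 F [-19.32  -3.47  46.02] w 0.0227 q [ 0.09  0.62  0.21  2.23 -0.38  0.32  0.78]
```

Emit:
{"method": "arm_command", "body": {
  "commands": [
    {"dx": 0.2, "dy": 0.4, "dz": 0, "twist": 0},
    {"dx": 0.2, "dy": 0.8, "dz": 0, "twist": 0},
    {"dx": 0.2, "dy": 1.2, "dz": 0, "twist": 0}
  ]
}}

```text
clock: 4.37
position: [0.412, -0.1614, 0.0358]
tool_rot: [-1.666, 1.568, -3.076]
force: [-20.9, -3.0, 50.9]
grip_width: 0.0232
```

```bash
python3 -c "
from h import *
st()"
```

```text
t 4.37 p [ 0.412  -0.1614  0.0358] jaw 9.2 F [-20.9   -3.02  50.86] w 0.0232 q [ 0.08  0.63  0.21  2.21 -0.38  0.34  0.77]
```

```bash
python3 -c "
from h import *
D=np.array([.4405,.184,.026]);y=np.radians(4.1);a=np.radians(12.5);h=.038
X=np.array([np.cos(y)*np.cos(a),np.sin(y)*np.cos(a),np.sin(a)]);N=np.array([-np.cos(y)*np.sin(a),-np.sin(y)*np.sin(a),np.cos(a)])
p=D+.004*X+h*N; print(p,'tcp z',p[2]-(h-.0288))
go([.412,-.161,.19]); go([p[0],p[1],.19],94.1)
"
```

```text
[0.43619153 0.18369117 0.06396501] tcp z 0.05476500672630988
from [ 0.412  -0.1614  0.0358] jawyaw 9.2 dx,dy,dz [-15.42  -0.04  -0.04] twist 0.0 (or 0.0 ) rows 3.7 0.0
from [ 0.412  -0.1614  0.0358] jawyaw 9.2 dx,dy,dz [-15.43   7.87 -33.68] twist -1.481 (or 1.66 ) rows 9.1 11.9
```

Emit:
{"method": "arm_command", "body": {
  "commands": [
    {"dx": -3, "dy": 0, "dz": 0, "twist": 0},
    {"dx": -7, "dy": 0, "dz": 0, "twist": 0},
    {"dx": -11, "dy": 0, "dz": 0, "twist": -0.05},
    {"dx": -14.5, "dy": 0.3, "dz": -1, "twist": -0.15},
    {"dx": -15.4, "dy": 1, "dz": -4, "twist": -0.25},
    {"dx": -15.4, "dy": 1.9, "dz": -8, "twist": -0.35},
    {"dx": -15.4, "dy": 2.8, "dz": -12, "twist": -0.45},
    {"dx": -15.4, "dy": 3.7, "dz": -16, "twist": -0.55},
    {"dx": -15.4, "dy": 4.6, "dz": -20, "twist": -0.67},
    {"dx": -15.4, "dy": 5.6, "dz": -24, "twist": -0.79},
    {"dx": -15.4, "dy": 6.5, "dz": -27.5, "twist": -0.91},
    {"dx": -15.4, "dy": 7.2, "dz": -31, "twist": -1.03}
  ]
}}

```text
clock: 5.37
position: [0.4334, 0.1581, 0.1895]
tool_rot: [-2.709, 1.568, -3.082]
force: [1.5, 0.3, -4.6]
grip_width: 0.0226
```

```bash
python3 -c "
from h import *
st()
go([.436,.184,.19],94.1)
go([.436,.184,.085],94.1)
"
```

```text
t 5.37 p [0.4334 0.1581 0.1895] jaw 68.6 F [ 1.49  0.26 -4.62] w 0.0226 q [-0.54  0.34  0.08  2.07 -0.04  0.74  0.76]
from [0.4334 0.1581 0.1895] jawyaw 68.6 dx,dy,dz [-0.05  2.51 -0.7 ] twist -0.445 (or 2.697 ) rows 0.6 3.6
from [0.4334 0.1581 0.1895] jawyaw 68.6 dx,dy,dz [10.45  2.53 -0.67] twist -0.445 (or 2.697 ) rows 2.6 3.6
```

Emit:
{"method": "arm_command", "body": {
  "commands": [
    {"dx": 0, "dy": 1.2, "dz": -0.4, "twist": -0.12},
    {"dx": 0, "dy": 2, "dz": -0.6, "twist": -0.24},
    {"dx": 0, "dy": 2.5, "dz": -0.7, "twist": -0.35},
    {"dx": 1, "dy": 2.5, "dz": -0.7, "twist": -0.44},
    {"dx": 3.5, "dy": 2.5, "dz": -0.7, "twist": -0.445},
    {"dx": 6, "dy": 2.5, "dz": -0.7, "twist": -0.445},
    {"dx": 8.5, "dy": 2.5, "dz": -0.7, "twist": -0.445},
    {"dx": 10, "dy": 2.5, "dz": -0.7, "twist": -0.445},
    {"dx": 10.4, "dy": 2.5, "dz": -0.7, "twist": -0.445},
    {"dx": 10.4, "dy": 2.5, "dz": -0.7, "twist": -0.445}
  ]
}}

```text
clock: 6.2
position: [0.4349, 0.1834, 0.0847]
tool_rot: [-2.967, 1.565, -2.896]
force: [-0.6, 0.2, -4.4]
grip_width: 0.023
```

```bash
python3 -c "
from h import *
st()
go([.436,.184,.062],94.1)
grab('side','s4');crop('s4','s4c',190,130,330,320,4)
grab('top','t4');crop('t4','t4c',120,150,240,240,6)
"
```

```text
t 6.2 p [0.4349 0.1834 0.0847] jaw 94.1 F [-0.59  0.2  -4.44] w 0.023 q [-0.5   0.54 -0.03  2.11  0.03  0.5   1.09]
from [0.4349 0.1834 0.0847] jawyaw 94.1 dx,dy,dz [2.27 0.06 0.13] twist -0.0 (or 3.142 ) rows 0.5 0.0
```

View pics/s4c.png

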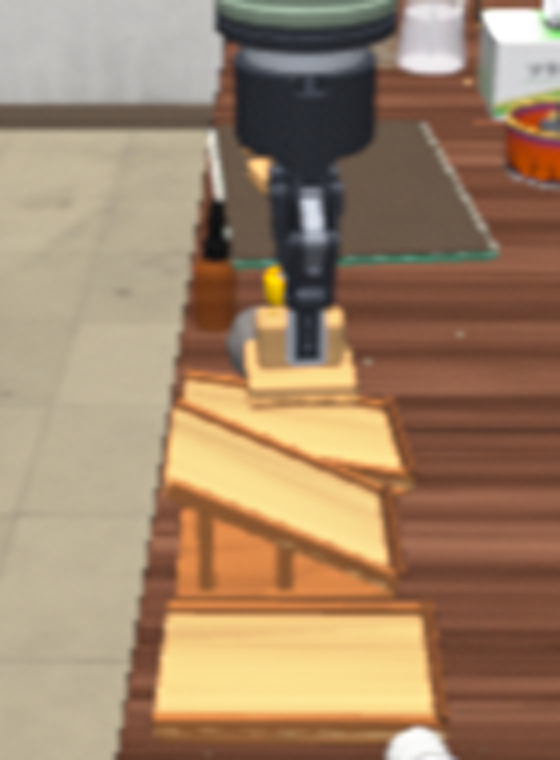

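View pics/t4c.png

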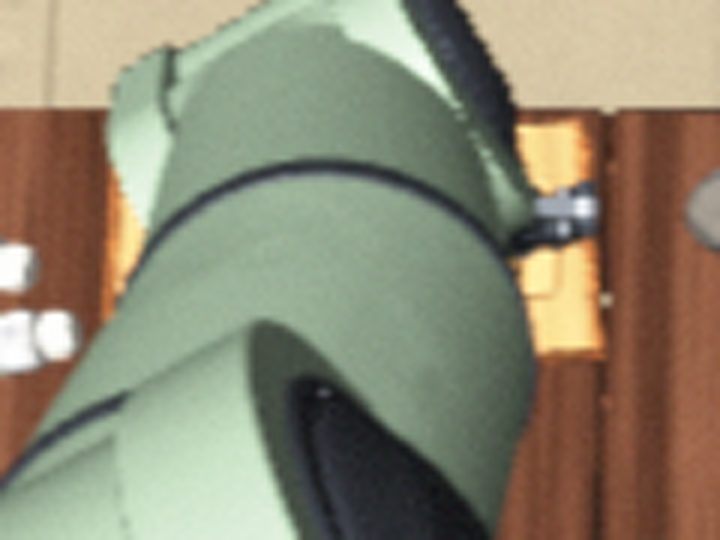

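Emit:
{"method": "arm_command", "body": {
  "commands": [
    {"dx": 0.7, "dy": 0.05, "dz": 0, "twist": 0},
    {"dx": 1.4, "dy": 0.05, "dz": 0, "twist": 0},
    {"dx": 2, "dy": 0.05, "dz": 0, "twist": 0},
    {"dx": 2.3, "dy": 0.05, "dz": 0, "twist": 0},
    {"dx": 2.5, "dy": 0.05, "dz": 0, "twist": 0},
    {"dx": 2.5, "dy": 0.05, "dz": 0, "twist": 0}
  ],
  "squeeze": 20
}}

```text
clock: 6.8
position: [0.4353, 0.1843, 0.0611]
tool_rot: [-3.098, 1.567, -3.026]
force: [-5.0, -1.5, 5.1]
grip_width: 0.0227
```

```bash
python3 -c "
from h import *
st()
"
```

```text
t 6.8 p [0.4353 0.1843 0.0611] jaw 94.1 F [-5.01 -1.45  5.11] w 0.0227 q [-0.5   0.58 -0.03  2.12  0.03  0.44  1.09]
```

Emit:
{"method": "arm_command", "body": {
  "commands": [
    {"dx": 0.1, "dy": 0, "dz": 0, "twist": 0},
    {"dx": 0.2, "dy": 0, "dz": 0, "twist": 0},
    {"dx": 0.3, "dy": 0, "dz": 0, "twist": 0},
    {"dx": 0.3, "dy": 0, "dz": 0, "twist": 0}
  ]
}}

```text
clock: 7.13
position: [0.434, 0.1842, 0.0586]
tool_rot: [-3.039, 1.565, -2.967]
force: [-15.4, -1.0, 27.9]
grip_width: 0.0227
```

```bash
python3 -c "
from h import *
st()
grab('side','s5');crop('s5','s5c',220,180,310,260,8)
"
```

```text
t 7.13 p [0.434  0.1842 0.0586] jaw 94.1 F [-15.38  -1.01  27.93] w 0.0227 q [-0.5   0.59 -0.03  2.12  0.03  0.44  1.09]
```

View pics/s5c.png

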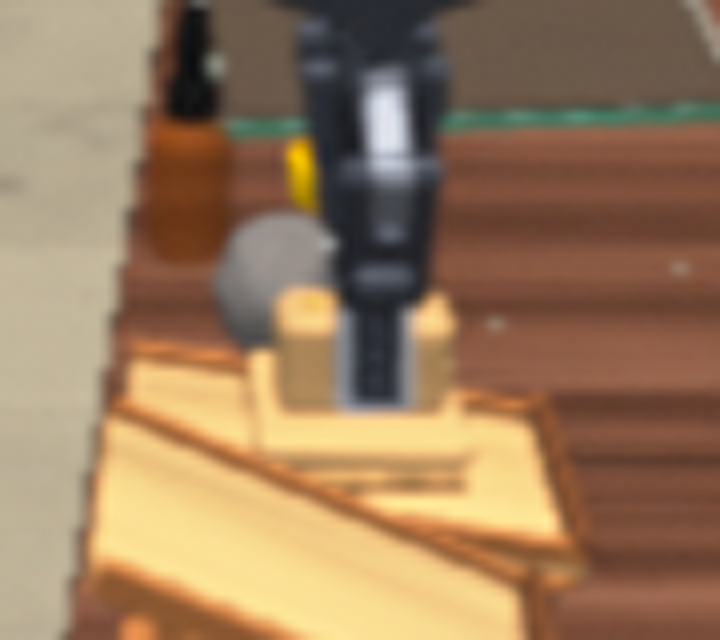

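Emit:
{"method": "arm_command", "body": {
  "commands": [
    {"dx": 0, "dy": 0, "dz": -0.2, "twist": 0},
    {"dx": 0.15, "dy": 0, "dz": -0.3, "twist": 0},
    {"dx": 0.3, "dy": 0, "dz": -0.4, "twist": 0},
    {"dx": 0.4, "dy": 0, "dz": -0.4, "twist": 0}
  ]
}}

```text
clock: 7.52
position: [0.4291, 0.1839, 0.055]
tool_rot: [-3.039, 1.564, -2.966]
force: [-15.0, -1.3, 26.7]
grip_width: 0.0227
```

```bash
python3 -c "
from h import *
st()
grab('side','s6');crop('s6','s6c',220,180,310,260,8)
"
```

```text
t 7.52 p [0.4291 0.1839 0.055 ] jaw 94.1 F [-14.95  -1.28  26.67] w 0.0227 q [-0.51  0.59 -0.03  2.13  0.03  0.42  1.08]
```

View pics/s6c.png

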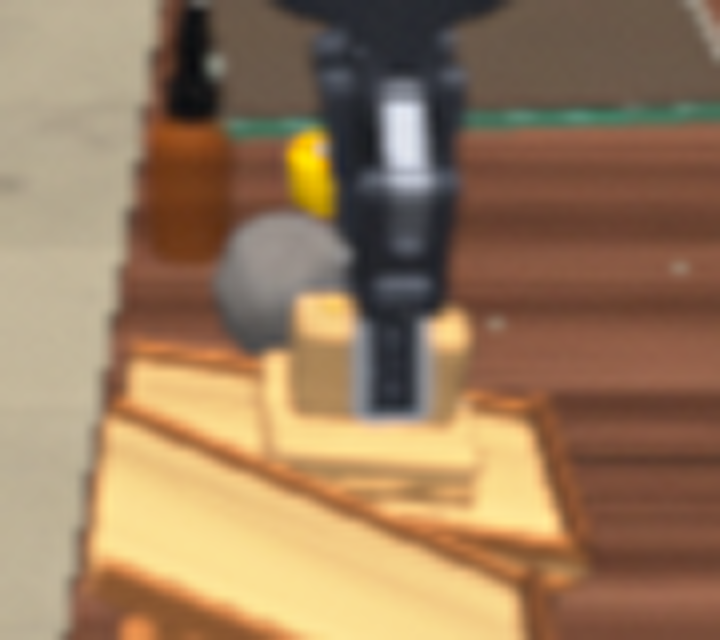

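Emit:
{"method": "arm_command", "body": {
  "commands": [
    {"dx": -0.3, "dy": 0, "dz": 0.2, "twist": 0},
    {"dx": -0.4, "dy": 0, "dz": 0.8, "twist": 0},
    {"dx": -0.3, "dy": 0, "dz": 1.1, "twist": 0},
    {"dx": -0.1, "dy": 0, "dz": 1.1, "twist": 0},
    {"dx": 0.1, "dy": 0, "dz": 0.9, "twist": 0},
    {"dx": 0.3, "dy": 0, "dz": 0.6, "twist": 0},
    {"dx": 0.4, "dy": 0, "dz": 0.3, "twist": 0},
    {"dx": 0.4, "dy": 0, "dz": 0.2, "twist": 0}
  ]
}}

```text
clock: 8.23
position: [0.4355, 0.1852, 0.0533]
tool_rot: [0.866, 1.568, 0.937]
force: [6.5, -0.7, 40.4]
grip_width: 0.0228
```

```bash
python3 -c "
from h import *
st()
grab('side','s7');crop('s7','s7c',220,180,310,260,8)
"
```

```text
t 8.23 p [0.4355 0.1852 0.0533] jaw 94.1 F [ 6.47 -0.7  40.39] w 0.0228 q [-0.51  0.6  -0.03  2.13  0.03  0.42  1.08]
```

View pics/s7c.png

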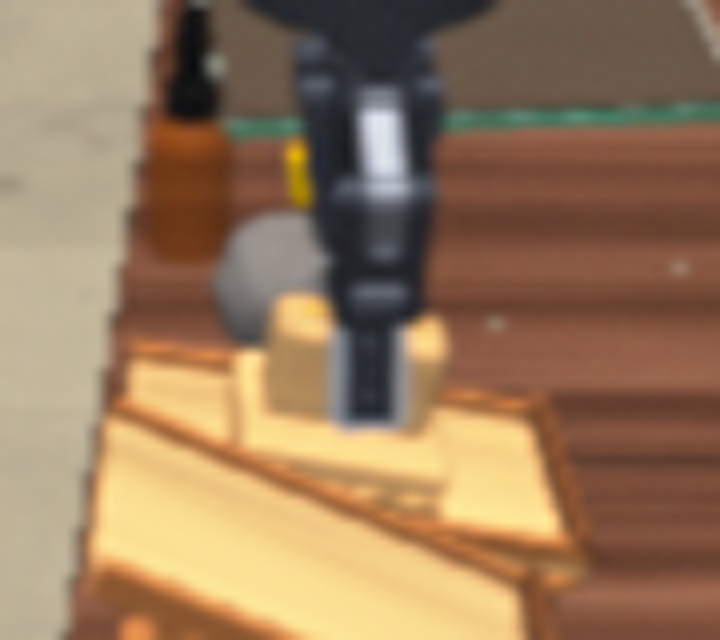

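Emit:
{"method": "arm_command", "body": {
  "commands": [
    {"dx": -0.05, "dy": 0, "dz": 0, "twist": 0},
    {"dx": -0.1, "dy": 0, "dz": 0, "twist": 0}
  ]
}}

```text
clock: 8.45
position: [0.4363, 0.1854, 0.0545]
tool_rot: [0.728, 1.566, 0.799]
force: [-0.1, -0.9, -5.0]
grip_width: 0.0229
```

Emit:
{"method": "arm_command", "body": {
  "commands": [
    {"dx": 0, "dy": 0, "dz": 0, "twist": 0},
    {"dx": 0, "dy": 0, "dz": 0, "twist": 0},
    {"dx": 0, "dy": 0, "dz": 0, "twist": 0},
    {"dx": 0, "dy": 0, "dz": 0, "twist": 0}
  ],
  "grip": 0.25
}}

```text
clock: 8.78
position: [0.4361, 0.1854, 0.0543]
tool_rot: [0.765, 1.567, 0.835]
force: [-0.2, -0.1, 0.1]
grip_width: 0.032
```

```bash
python3 -c "
from h import *
st()
grab('side','s8');crop('s8','s8c',220,180,310,260,8)
"
```

```text
t 8.78 p [0.4361 0.1854 0.0543] jaw 94.0 F [-0.16 -0.12  0.06] w 0.032 q [-0.51  0.6  -0.03  2.12  0.03  0.42  1.08]
```

View pics/s8c.png

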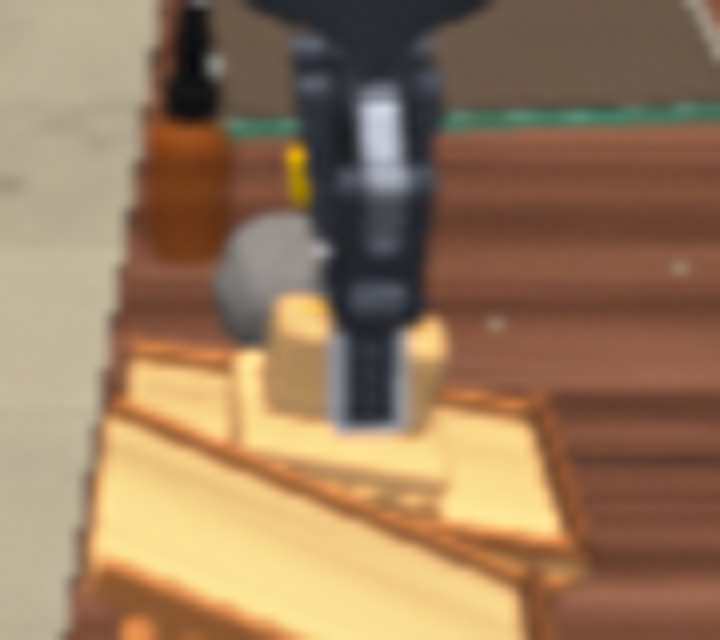

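Emit:
{"method": "arm_command", "body": {
  "commands": [
    {"dx": -3, "dy": 0, "dz": 0, "twist": 0},
    {"dx": -7, "dy": 0, "dz": 0, "twist": 0},
    {"dx": -11, "dy": 0, "dz": 0, "twist": 0},
    {"dx": -13.5, "dy": -1.5, "dz": -0.1, "twist": 0},
    {"dx": -13.5, "dy": -5, "dz": -0.3, "twist": 0.1},
    {"dx": -13.5, "dy": -9, "dz": -0.5, "twist": 0.22},
    {"dx": -13.5, "dy": -13, "dz": -0.7, "twist": 0.34},
    {"dx": -13.5, "dy": -17, "dz": -0.9, "twist": 0.46},
    {"dx": -13.5, "dy": -21, "dz": -1.1, "twist": 0.58},
    {"dx": -13.5, "dy": -25, "dz": -1.3, "twist": 0.7},
    {"dx": -13.5, "dy": -29, "dz": -1.5, "twist": 0.82},
    {"dx": -13.5, "dy": -33, "dz": -1.8, "twist": 0.94}
  ],
  "grip": -0.1
}}

```text
clock: 9.83
position: [0.4408, -0.1474, 0.1885]
tool_rot: [1.642, 1.567, 0.767]
force: [1.6, 0.1, 0.9]
grip_width: 0.0467
```

```bash
python3 -c "
from h import *
st()
go([.4432,-.255,.19],20.3)
grab('side','s9');crop('s9','s9c',220,180,310,260,8)
grab('top','t9');crop('t9','t9c',130,160,230,220,7)
"
```

```text
t 9.83 p [ 0.4408 -0.1474  0.1885] jaw 39.9 F [1.58 0.06 0.92] w 0.0467 q [-0.03  0.35  0.29  2.07 -0.15  0.73  1.05]
from [ 0.4408 -0.1474  0.1885] jawyaw 39.9 dx,dy,dz [-0.18 -6.71  8.42] twist 0.342 (or -2.8 ) rows 2.6 2.7
```

View pics/t9c.png

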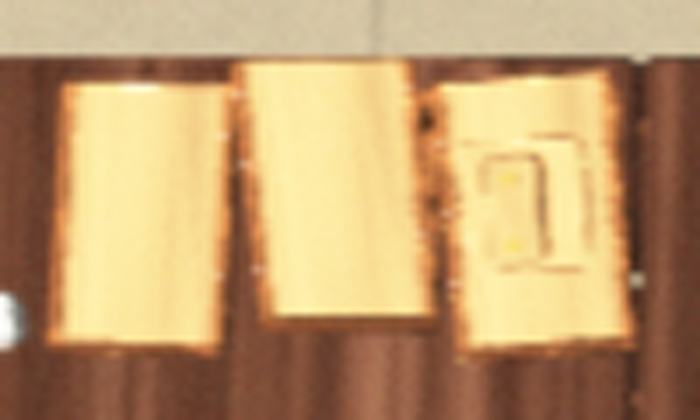

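View pics/s9c.png

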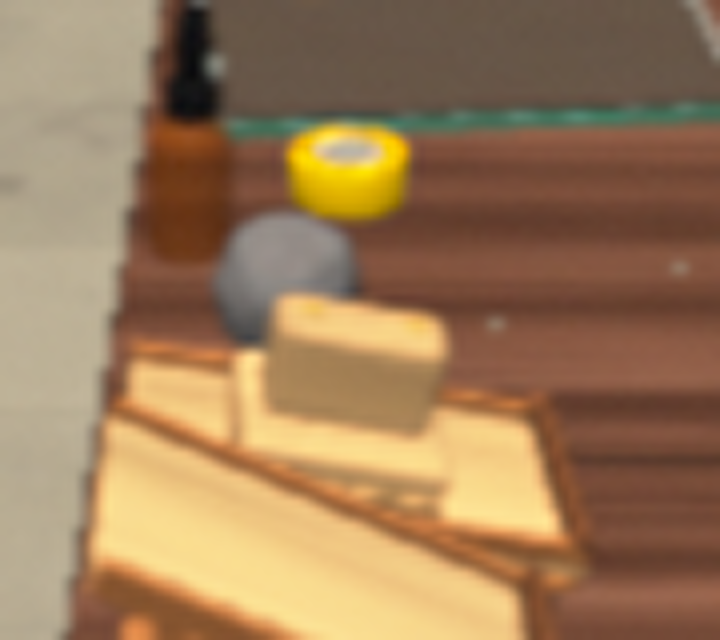

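Emit:
{"method": "arm_command", "body": {
  "commands": [
    {"dx": 0, "dy": -2, "dz": 2.5, "twist": 0.1},
    {"dx": 0, "dy": -4.5, "dz": 5.6, "twist": 0.22},
    {"dx": 0, "dy": -6.3, "dz": 7.8, "twist": 0.32},
    {"dx": 0, "dy": -6.7, "dz": 8.4, "twist": 0.342},
    {"dx": 1, "dy": -6.7, "dz": 8.4, "twist": 0.342},
    {"dx": 4, "dy": -6.7, "dz": 8.4, "twist": 0.342},
    {"dx": 7, "dy": -6.7, "dz": 8.4, "twist": 0.342},
    {"dx": 9, "dy": -6.7, "dz": 8.4, "twist": 0.342},
    {"dx": 9.5, "dy": -6.7, "dz": 8.4, "twist": 0.342}
  ]
}}

```text
clock: 10.68
position: [0.441, -0.2561, 0.0901]
tool_rot: [-3.11, 1.567, 1.953]
force: [-0.4, 0.0, -0.6]
grip_width: 0.0472
```

```bash
python3 -c "
from h import *
st()
go([.4426,-.255,.037],20.3)
grab('side','s10');crop('s10','s10c',220,90,340,210,5)
"
```

```text
t 10.68 p [ 0.441  -0.2561  0.0901] jaw 20.1 F [-0.39  0.01 -0.58] w 0.0472 q [ 0.19  0.59  0.3   2.03 -0.32  0.57  1.06]
from [ 0.441  -0.2561  0.0901] jawyaw 20.1 dx,dy,dz [ 5.31  0.19 -0.03] twist -0.004 (or 3.137 ) rows 1.3 0.0
```

View pics/s10c.png

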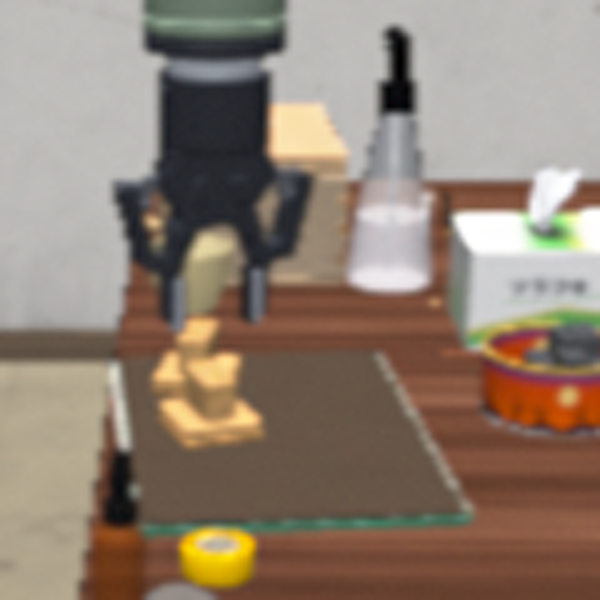

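Emit:
{"method": "arm_command", "body": {
  "commands": [
    {"dx": 2, "dy": 0.2, "dz": 0, "twist": 0},
    {"dx": 4, "dy": 0.2, "dz": 0, "twist": 0},
    {"dx": 5, "dy": 0.2, "dz": 0, "twist": 0},
    {"dx": 5.2, "dy": 0.2, "dz": 0, "twist": 0},
    {"dx": 5.2, "dy": 0.2, "dz": 0, "twist": 0}
  ]
}}

```text
clock: 11.15
position: [0.4432, -0.2556, 0.0393]
tool_rot: [3.092, 1.568, 1.871]
force: [-0.8, -0.7, 0.6]
grip_width: 0.0469
```

Emit:
{"method": "arm_command", "body": {
  "commands": [
    {"dx": 0, "dy": 0, "dz": 0, "twist": 0},
    {"dx": 0, "dy": 0, "dz": 0, "twist": 0},
    {"dx": 0, "dy": 0, "dz": 0, "twist": 0},
    {"dx": 0, "dy": 0, "dz": 0, "twist": 0},
    {"dx": 0, "dy": 0, "dz": 0, "twist": 0},
    {"dx": 0, "dy": 0, "dz": 0, "twist": 0}
  ],
  "grip": 1,
  "squeeze": 50
}}

```text
clock: 11.65
position: [0.4438, -0.2559, 0.0407]
tool_rot: [2.419, 1.568, 1.198]
force: [-1.2, 2.3, 11.7]
grip_width: 0.0231
```

Emit:
{"method": "arm_command", "body": {
  "commands": [
    {"dx": 0.15, "dy": 0, "dz": 0, "twist": 0},
    {"dx": 0.15, "dy": -0.4, "dz": 0, "twist": 0},
    {"dx": 0.15, "dy": -0.8, "dz": 0, "twist": 0},
    {"dx": 0.15, "dy": -1.2, "dz": 0, "twist": 0}
  ]
}}

```text
clock: 11.98
position: [0.4342, -0.2604, 0.0407]
tool_rot: [1.48, 1.566, 0.26]
force: [3.9, 1.2, 10.9]
grip_width: 0.0229
```

```bash
python3 -c "
from h import *
st()
"
```

```text
t 11.98 p [ 0.4342 -0.2604  0.0407] jaw 20.1 F [ 3.87  1.17 10.95] w 0.0229 q [ 0.25  0.67  0.24  2.06 -0.36  0.45  1.11]
```

Emit:
{"method": "arm_command", "body": {
  "commands": [
    {"dx": 0.3, "dy": 0, "dz": 0, "twist": 0},
    {"dx": 0.3, "dy": -0.4, "dz": 0, "twist": 0},
    {"dx": 0.3, "dy": -0.8, "dz": 0, "twist": 0},
    {"dx": 0.3, "dy": -1.2, "dz": 0, "twist": 0}
  ]
}}

```text
clock: 12.32
position: [0.4258, -0.2652, 0.0399]
tool_rot: [1.139, 1.56, -0.08]
force: [7.4, 2.1, 23.3]
grip_width: 0.023
```

Emit:
{"method": "arm_command", "body": {
  "commands": [
    {"dx": 0.2, "dy": 0.4, "dz": 0, "twist": 0},
    {"dx": 0.2, "dy": 0.8, "dz": 0, "twist": 0},
    {"dx": 0.2, "dy": 1.2, "dz": 0, "twist": 0},
    {"dx": 0.2, "dy": 1.6, "dz": 0, "twist": 0}
  ]
}}

```text
clock: 12.65
position: [0.4411, -0.2609, 0.0399]
tool_rot: [1.026, 1.558, -0.194]
force: [-7.3, -3.0, 24.0]
grip_width: 0.0231
```

```bash
python3 -c "
from h import *
st()
"
```

```text
t 12.65 p [ 0.4411 -0.2609  0.0399] jaw 20.1 F [-7.33 -2.99 23.98] w 0.0231 q [ 0.24  0.68  0.24  2.05 -0.36  0.44  1.11]
```

Emit:
{"method": "arm_command", "body": {
  "commands": [
    {"dx": 0.1, "dy": -0.1, "dz": 0, "twist": 0},
    {"dx": 0.2, "dy": -0.3, "dz": 0, "twist": 0},
    {"dx": 0.2, "dy": -0.5, "dz": 0, "twist": 0},
    {"dx": 0.2, "dy": -0.7, "dz": 0, "twist": 0},
    {"dx": 0.2, "dy": -0.9, "dz": 0, "twist": 0},
    {"dx": 0.2, "dy": -1.1, "dz": 0, "twist": 0},
    {"dx": 0.2, "dy": -1.3, "dz": 0, "twist": 0},
    {"dx": 0.2, "dy": -1.5, "dz": 0, "twist": 0}
  ]
}}

```text
clock: 13.32
position: [0.43, -0.2669, 0.0399]
tool_rot: [0.977, 1.552, -0.243]
force: [6.9, 3.8, 26.7]
grip_width: 0.0226
```

Emit:
{"method": "arm_command", "body": {
  "commands": [
    {"dx": 0.1, "dy": -0.2, "dz": 0, "twist": 0},
    {"dx": 0.1, "dy": -0.4, "dz": 0, "twist": 0}
  ]
}}

```text
clock: 13.48
position: [0.4274, -0.2685, 0.04]
tool_rot: [0.967, 1.549, -0.252]
force: [5.4, 1.9, 16.6]
grip_width: 0.0225
```

Emit:
{"method": "arm_command", "body": {
  "commands": [
    {"dx": 0, "dy": -0.2, "dz": 0, "twist": 0},
    {"dx": 0, "dy": -0.4, "dz": 0, "twist": 0},
    {"dx": 0, "dy": -0.6, "dz": 0, "twist": 0},
    {"dx": 0, "dy": -0.8, "dz": 0, "twist": 0}
  ]
}}

```text
clock: 13.82
position: [0.4201, -0.2714, 0.0401]
tool_rot: [0.964, 1.548, -0.255]
force: [3.3, 1.3, 6.1]
grip_width: 0.0227
```

Emit:
{"method": "arm_command", "body": {
  "commands": [
    {"dx": 0.25, "dy": 0, "dz": 0, "twist": 0},
    {"dx": 0.3, "dy": 0, "dz": -0.2, "twist": 0},
    {"dx": 0.3, "dy": 0, "dz": -0.5, "twist": 0},
    {"dx": 0.3, "dy": 0, "dz": -0.8, "twist": 0},
    {"dx": 0.3, "dy": 0, "dz": -1.1, "twist": 0},
    {"dx": 0.3, "dy": 0, "dz": -1.4, "twist": 0}
  ]
}}

```text
clock: 14.32
position: [0.4173, -0.261, 0.0387]
tool_rot: [0.863, 1.541, -0.358]
force: [2.6, -8.8, 32.1]
grip_width: 0.0231
```

Emit:
{"method": "arm_command", "body": {
  "commands": [
    {"dx": 0.2, "dy": 0, "dz": -0.3, "twist": 0},
    {"dx": 0.2, "dy": 0, "dz": -0.6, "twist": 0},
    {"dx": 0.2, "dy": 0, "dz": -0.9, "twist": 0}
  ]
}}

```text
clock: 14.57
position: [0.4163, -0.2556, 0.0386]
tool_rot: [0.793, 1.534, -0.429]
force: [3.0, -10.7, 38.2]
grip_width: 0.0228
```

Emit:
{"method": "arm_command", "body": {
  "commands": [
    {"dx": 0.2, "dy": 0, "dz": -0.3, "twist": 0},
    {"dx": 0.3, "dy": 0, "dz": -0.6, "twist": 0},
    {"dx": 0.3, "dy": 0, "dz": -0.9, "twist": 0}
  ]
}}

```text
clock: 14.82
position: [0.416, -0.2512, 0.0379]
tool_rot: [0.737, 1.524, -0.488]
force: [3.2, -13.2, 49.1]
grip_width: 0.0229
```

Emit:
{"method": "arm_command", "body": {
  "commands": [
    {"dx": -0.2, "dy": 0, "dz": 0, "twist": 0},
    {"dx": -0.2, "dy": 0, "dz": 0, "twist": 0}
  ]
}}

```text
clock: 14.98
position: [0.4159, -0.2518, 0.0404]
tool_rot: [0.729, 1.523, -0.497]
force: [-0.7, -0.6, -6.2]
grip_width: 0.023
```

Emit:
{"method": "arm_command", "body": {
  "commands": [
    {"dx": 0, "dy": 0, "dz": 0, "twist": 0},
    {"dx": 0, "dy": 0, "dz": 0, "twist": 0},
    {"dx": 0, "dy": 0, "dz": 0, "twist": 0},
    {"dx": 0, "dy": 0, "dz": 0, "twist": 0},
    {"dx": -2, "dy": 0, "dz": 0, "twist": 0},
    {"dx": -6, "dy": 0, "dz": 0, "twist": 0},
    {"dx": -6.5, "dy": 0, "dz": 0, "twist": 0}
  ],
  "grip": -0.1
}}

```text
clock: 15.57
position: [0.4139, -0.2511, 0.1091]
tool_rot: [0.737, 1.52, -0.49]
force: [2.1, -0.8, 1.2]
grip_width: 0.0471
```

```bash
python3 -c "
from h import *
st()
s=sensors.observe(); print(R.from_euler('xyz',s['tool_rot']).as_matrix().round(3))
go([.4525,-.349,.1],-9.3)
grab('side','s11');crop('s11','s11c',220,90,340,210,5)
"
```

```text
t 15.57 p [ 0.4139 -0.2511  0.1091] jaw 19.8 F [ 2.15 -0.79  1.16] w 0.0471 q [ 0.18  0.51  0.32  2.13 -0.32  0.5   1.08]
[[ 0.045  0.941  0.337]
 [-0.024  0.338 -0.941]
 [-0.999  0.034  0.038]]
from [ 0.4139 -0.2511  0.1091] jawyaw 19.8 dx,dy,dz [ 1.32  0.29 10.47] twist 0.507 (or -2.634 ) rows 2.5 4.1
```

View pics/s11c.png

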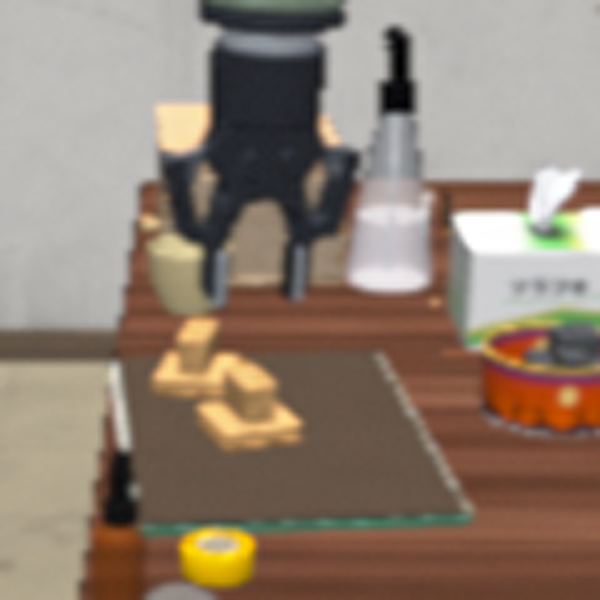

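Emit:
{"method": "arm_command", "body": {
  "commands": [
    {"dx": 0, "dy": 0.2, "dz": 3, "twist": 0.12},
    {"dx": 0, "dy": 0.3, "dz": 7, "twist": 0.24},
    {"dx": 0.5, "dy": 0.3, "dz": 10, "twist": 0.36},
    {"dx": 1, "dy": 0.3, "dz": 10.5, "twist": 0.48},
    {"dx": 1.3, "dy": 0.3, "dz": 10.5, "twist": 0.507},
    {"dx": 1.3, "dy": 0.3, "dz": 10.5, "twist": 0.507},
    {"dx": 1.3, "dy": 0.3, "dz": 10.5, "twist": 0.507}
  ]
}}

```text
clock: 16.2
position: [0.4526, -0.3478, 0.0987]
tool_rot: [1.249, 1.521, -0.48]
force: [0.6, -0.0, -0.4]
grip_width: 0.0468
```

```bash
python3 -c "
from h import *
st()
go([.4525,-.349,.04],-9.3)
grab('side','s12');crop('s12','s12c',220,90,340,210,5)
"
```

```text
t 16.2 p [ 0.4526 -0.3478  0.0987] jaw -9.0 F [ 0.61 -0.03 -0.4 ] w 0.0468 q [ 0.25  0.66  0.43  1.91 -0.47  0.62  0.82]
from [ 0.4526 -0.3478  0.0987] jawyaw -9.0 dx,dy,dz [ 5.87 -0.27  0.03] twist 0.005 (or -3.137 ) rows 1.4 0.0
```

View pics/s12c.png

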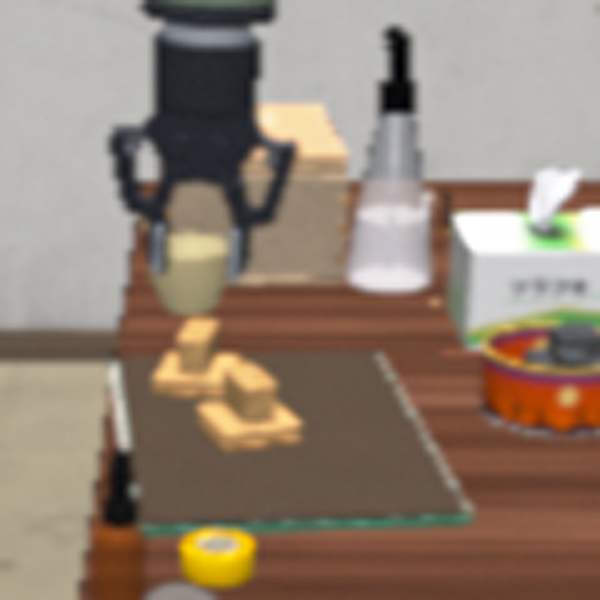

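Descend on C, grip, and drag with a moderate press.

Emit:
{"method": "arm_command", "body": {
  "commands": [
    {"dx": 2, "dy": -0.2, "dz": 0, "twist": 0},
    {"dx": 4, "dy": -0.3, "dz": 0, "twist": 0},
    {"dx": 5.5, "dy": -0.3, "dz": 0, "twist": 0},
    {"dx": 5.9, "dy": -0.3, "dz": 0, "twist": 0},
    {"dx": 5.9, "dy": -0.3, "dz": 0, "twist": 0}
  ]
}}

```text
clock: 16.67
position: [0.4522, -0.3481, 0.0396]
tool_rot: [1.26, 1.521, -0.466]
force: [-0.6, -0.8, 0.5]
grip_width: 0.0471
```

Emit:
{"method": "arm_command", "body": {
  "commands": [
    {"dx": 0, "dy": 0, "dz": 0, "twist": 0},
    {"dx": 0, "dy": 0, "dz": 0, "twist": 0},
    {"dx": 0, "dy": 0, "dz": 0, "twist": 0},
    {"dx": 0, "dy": 0, "dz": 0, "twist": 0},
    {"dx": 0, "dy": 0, "dz": 0, "twist": 0},
    {"dx": 0, "dy": 0, "dz": 0, "twist": 0}
  ],
  "grip": 1,
  "squeeze": 50
}}

```text
clock: 17.17
position: [0.4526, -0.3481, 0.0409]
tool_rot: [1.267, 1.52, -0.46]
force: [-1.8, 2.9, 8.7]
grip_width: 0.0232
```

Emit:
{"method": "arm_command", "body": {
  "commands": [
    {"dx": 0.2, "dy": -0.2, "dz": 0, "twist": 0},
    {"dx": 0.2, "dy": -0.5, "dz": 0, "twist": 0},
    {"dx": 0.2, "dy": -0.8, "dz": 0, "twist": 0},
    {"dx": 0.2, "dy": -1.1, "dz": 0, "twist": 0}
  ]
}}

```text
clock: 17.5
position: [0.4458, -0.3478, 0.0412]
tool_rot: [1.261, 1.511, -0.464]
force: [14.4, -0.8, 18.7]
grip_width: 0.023
```

Emit:
{"method": "arm_command", "body": {
  "commands": [
    {"dx": 0.2, "dy": -0.3, "dz": 0, "twist": 0},
    {"dx": 0.2, "dy": -0.6, "dz": 0, "twist": 0},
    {"dx": 0.2, "dy": -0.9, "dz": 0, "twist": 0}
  ]
}}

```text
clock: 17.75
position: [0.441, -0.3476, 0.0414]
tool_rot: [1.258, 1.503, -0.465]
force: [13.9, -1.1, 18.2]
grip_width: 0.0231
```

Emit:
{"method": "arm_command", "body": {
  "commands": [
    {"dx": 0.1, "dy": 0.3, "dz": 0, "twist": 0},
    {"dx": 0.1, "dy": 0.6, "dz": 0, "twist": 0},
    {"dx": 0.1, "dy": 0.9, "dz": 0, "twist": 0},
    {"dx": 0.1, "dy": 1.2, "dz": 0, "twist": 0}
  ]
}}

```text
clock: 18.08
position: [0.4521, -0.3493, 0.0413]
tool_rot: [1.258, 1.505, -0.465]
force: [-7.8, 1.4, 6.7]
grip_width: 0.023
```

```bash
python3 -c "
from h import *
st()
s=sensors.observe(); print(R.from_euler('xyz',s['tool_rot']).as_matrix().round(3))
go([.452,-.349,.2]); go([.450,-.03,.2],45);go([.447,.274,.2],90.4)
"
```

```text
t 18.08 p [ 0.4521 -0.3493  0.0413] jaw -8.7 F [-7.85  1.43  6.75] w 0.023 q [ 0.31  0.74  0.35  1.94 -0.53  0.48  0.88]
[[ 0.059  0.987 -0.152]
 [-0.03  -0.151 -0.988]
 [-0.998  0.063  0.02 ]]
from [ 0.4521 -0.3493  0.0413] jawyaw -8.7 dx,dy,dz [-15.84   0.98   0.29] twist 0.0 (or 0.0 ) rows 3.8 0.0
from [ 0.4521 -0.3493  0.0413] jawyaw -8.7 dx,dy,dz [-16.79  -4.03 -31.2 ] twist -0.937 (or 2.205 ) rows 8.6 7.5
from [ 0.4521 -0.3493  0.0413] jawyaw -8.7 dx,dy,dz [-17.71  -8.9  -61.19] twist 1.412 (or -1.729 ) rows 15.4 11.3
```

Emit:
{"method": "arm_command", "body": {
  "commands": [
    {"dx": -3, "dy": 0.2, "dz": 0, "twist": 0},
    {"dx": -7, "dy": 0.4, "dz": 0.1, "twist": 0},
    {"dx": -11, "dy": 0.7, "dz": 0.2, "twist": 0},
    {"dx": -14.5, "dy": 0.9, "dz": 0.2, "twist": -0.05},
    {"dx": -15.9, "dy": 0.8, "dz": -1.5, "twist": -0.15},
    {"dx": -16, "dy": 0.3, "dz": -5, "twist": -0.27},
    {"dx": -16.1, "dy": -0.4, "dz": -9, "twist": -0.39},
    {"dx": -16.2, "dy": -1, "dz": -13, "twist": -0.51},
    {"dx": -16.4, "dy": -1.7, "dz": -17, "twist": -0.63},
    {"dx": -16.5, "dy": -2.3, "dz": -21, "twist": -0.75},
    {"dx": -16.6, "dy": -3, "dz": -25, "twist": -0.87},
    {"dx": -16.7, "dy": -3.6, "dz": -29, "twist": -0.97}
  ]
}}

```text
clock: 19.08
position: [0.4501, -0.0506, 0.1998]
tool_rot: [0.276, 1.505, -0.471]
force: [1.1, -1.2, -6.2]
grip_width: 0.0231
```

```bash
python3 -c "
from h import *
st()
go([.447,.274,.2],90.4)
"
```

```text
t 19.08 p [ 0.4501 -0.0506  0.1998] jaw 47.2 F [ 1.11 -1.23 -6.16] w 0.0231 q [-0.3   0.29  0.31  2.13 -0.09  0.67  0.89]
from [ 0.4501 -0.0506  0.1998] jawyaw 47.2 dx,dy,dz [ -1.    23.62 -22.25] twist -0.753 (or 2.388 ) rows 7.8 6.0
```

Emit:
{"method": "arm_command", "body": {
  "commands": [
    {"dx": -0.1, "dy": 2.8, "dz": -2.6, "twist": -0.1},
    {"dx": -0.3, "dy": 5.7, "dz": -5.4, "twist": -0.2},
    {"dx": -0.4, "dy": 8.6, "dz": -8.1, "twist": -0.3},
    {"dx": -0.5, "dy": 11.5, "dz": -10.8, "twist": -0.4},
    {"dx": -0.6, "dy": 14.4, "dz": -13.5, "twist": -0.5},
    {"dx": -0.8, "dy": 17.3, "dz": -16.2, "twist": -0.6},
    {"dx": -0.9, "dy": 20.2, "dz": -19, "twist": -0.68},
    {"dx": -1, "dy": 22.8, "dz": -21.4, "twist": -0.753},
    {"dx": -1, "dy": 23.6, "dz": -22.2, "twist": -0.753},
    {"dx": -1, "dy": 23.6, "dz": -22.2, "twist": -0.753}
  ]
}}

```text
clock: 19.92
position: [0.4462, 0.2771, 0.1994]
tool_rot: [-0.48, 1.506, -0.469]
force: [-0.7, -0.6, -5.9]
grip_width: 0.0233
```

```bash
python3 -c "
from h import *
st()
s=sensors.observe(); print(R.from_euler('xyz',s['tool_rot']).as_matrix().round(3))
go([.447,.274,.12],90.4)
grab('side','s13');crop('s13','s13c',190,80,330,230,5)
"
```

```text
t 19.92 p [0.4462 0.2771 0.1994] jaw 90.6 F [-0.72 -0.59 -5.94] w 0.0233 q [-0.74  0.4   0.05  1.93  0.06  0.78  0.84]
[[ 0.058 -0.01   0.998]
 [-0.029  1.     0.012]
 [-0.998 -0.03   0.057]]
from [0.4462 0.2771 0.1994] jawyaw 90.6 dx,dy,dz [ 7.94 -0.08 -0.38] twist 0.003 (or -3.138 ) rows 1.9 0.0
```

View pics/s13c.png

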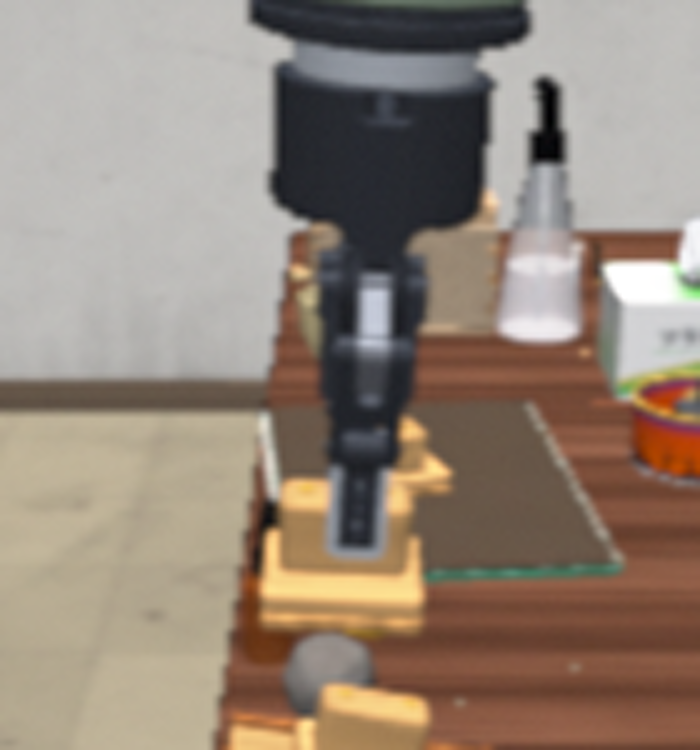

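```bash
python3 -c "
from h import *
go([.442,.275,.094],90.4)
"
```

```text
from [0.4466 0.2748 0.1994] jawyaw 90.4 dx,dy,dz [10.49  0.35 -1.06] twist 0.001 (or -3.141 ) rows 2.5 0.0
```

Emit:
{"method": "arm_command", "body": {
  "commands": [
    {"dx": 2, "dy": 0.3, "dz": -1, "twist": 0},
    {"dx": 5, "dy": 0.3, "dz": -1, "twist": 0},
    {"dx": 8, "dy": 0.3, "dz": -1.1, "twist": 0},
    {"dx": 9.5, "dy": 0.3, "dz": -1.1, "twist": 0},
    {"dx": 10.2, "dy": 0.3, "dz": -1.1, "twist": 0},
    {"dx": 10.5, "dy": 0.3, "dz": -1.1, "twist": 0},
    {"dx": 10.5, "dy": 0.3, "dz": -1.1, "twist": 0}
  ],
  "squeeze": 20
}}

```text
clock: 20.55
position: [0.4418, 0.2741, 0.094]
tool_rot: [-0.502, 1.506, -0.495]
force: [0.1, -0.5, -5.6]
grip_width: 0.0231
```

```bash
python3 -c "
from h import *
st()
go([.442,.275,.090]);go([.4343,.275,.081]);go([.429,.275,.0703])
grab('side','s14');crop('s14','s14c',210,150,320,280,6)
"
```

```text
t 20.55 p [0.4418 0.2741 0.094 ] jaw 90.4 F [ 0.11 -0.5  -5.59] w 0.0231 q [-0.74  0.56  0.05  2.02  0.07  0.54  0.82]
from [0.4418 0.2741 0.094 ] jawyaw 90.4 dx,dy,dz [ 0.4   0.1  -0.01] twist 0.0 (or 0.0 ) rows 0.1 0.0
from [0.4418 0.2741 0.094 ] jawyaw 90.4 dx,dy,dz [ 1.25  0.14 -0.83] twist 0.0 (or 0.0 ) rows 0.4 0.0
from [0.4418 0.2741 0.094 ] jawyaw 90.4 dx,dy,dz [ 2.29  0.18 -1.42] twist 0.0 (or 0.0 ) rows 0.6 0.0
```

View pics/s14c.png

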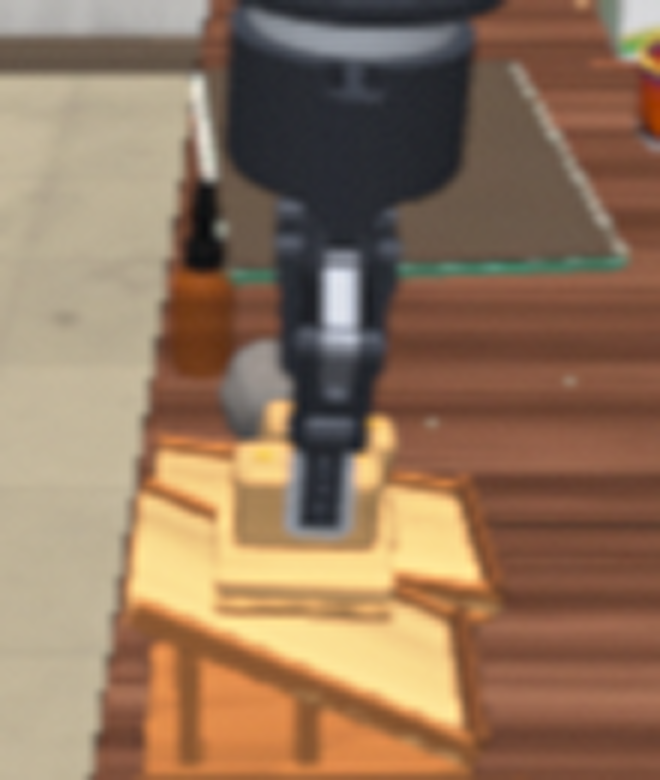

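Emit:
{"method": "arm_command", "body": {
  "commands": [
    {"dx": 0.2, "dy": 0.1, "dz": 0, "twist": 0},
    {"dx": 0.4, "dy": 0.1, "dz": -0.1, "twist": 0},
    {"dx": 0.7, "dy": 0.1, "dz": -0.3, "twist": 0},
    {"dx": 1, "dy": 0.1, "dz": -0.5, "twist": 0},
    {"dx": 1.3, "dy": 0.1, "dz": -0.8, "twist": 0}
  ]
}}

```text
clock: 21.02
position: [0.435, 0.275, 0.0819]
tool_rot: [-0.472, 1.505, -0.464]
force: [-2.6, -4.0, 10.8]
grip_width: 0.0232
```

```bash
python3 -c "
from h import *
st()
go([.429,.275,.0703])
grab('side','s15');crop('s15','s15c',210,150,320,280,6)
"
```

```text
t 21.02 p [0.435  0.275  0.0819] jaw 90.4 F [-2.62 -3.97 10.84] w 0.0232 q [-0.75  0.58  0.05  2.04  0.07  0.5   0.8 ]
from [0.435  0.275  0.0819] jawyaw 90.4 dx,dy,dz [ 1.12  0.04 -0.66] twist 0.0 (or 0.0 ) rows 0.3 0.0
```

View pics/s15c.png

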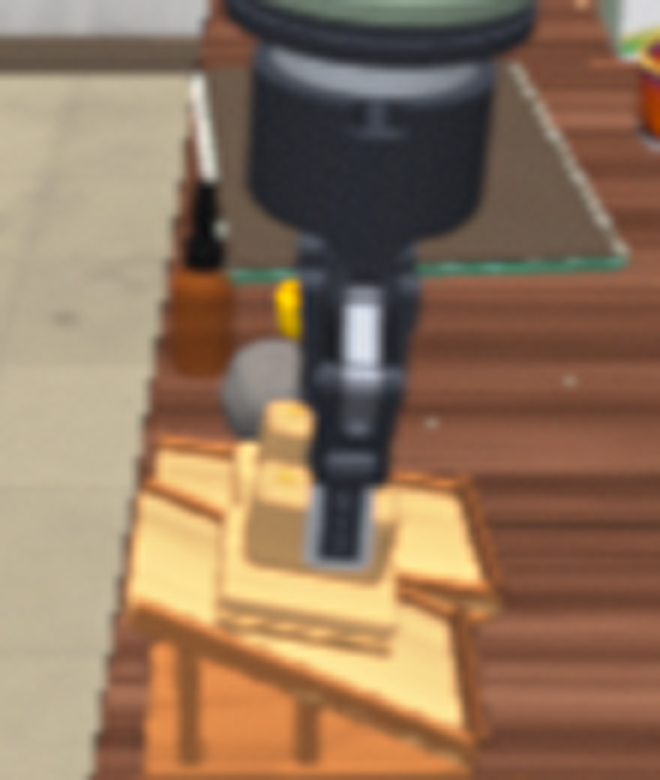

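Emit:
{"method": "arm_command", "body": {
  "commands": [
    {"dx": 0.3, "dy": 0, "dz": -0.2, "twist": 0},
    {"dx": 0.6, "dy": 0, "dz": -0.4, "twist": 0},
    {"dx": 0.9, "dy": 0, "dz": -0.55, "twist": 0},
    {"dx": 1.1, "dy": 0, "dz": -0.65, "twist": 0},
    {"dx": 1.15, "dy": 0, "dz": -0.65, "twist": 0}
  ]
}}

```text
clock: 21.48
position: [0.4279, 0.2745, 0.0699]
tool_rot: [-0.483, 1.505, -0.475]
force: [-10.6, -2.8, 13.1]
grip_width: 0.0228
```

```bash
python3 -c "
from h import *
st()
grab('side','s16');crop('s16','s16c',210,150,320,280,6)
"
```

```text
t 21.48 p [0.4279 0.2745 0.0699] jaw 90.4 F [-10.65  -2.84  13.15] w 0.0228 q [-0.76  0.59  0.05  2.06  0.07  0.47  0.79]
```

View pics/s16c.png

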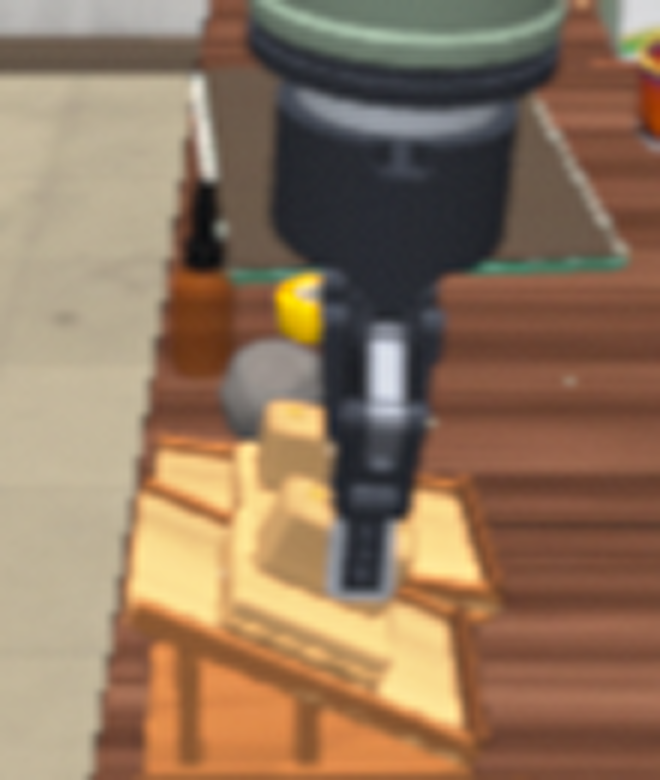

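Emit:
{"method": "arm_command", "body": {
  "commands": [
    {"dx": 0.1, "dy": 0, "dz": 0.1, "twist": 0},
    {"dx": 0.25, "dy": 0, "dz": 0.2, "twist": 0},
    {"dx": 0.25, "dy": 0, "dz": 0.2, "twist": 0}
  ]
}}

```text
clock: 21.78
position: [0.4281, 0.2738, 0.0683]
tool_rot: [-0.525, 1.507, -0.517]
force: [-21.4, -7.8, 30.7]
grip_width: 0.0226
```

Emit:
{"method": "arm_command", "body": {
  "commands": [
    {"dx": -0.05, "dy": 0, "dz": 0, "twist": 0},
    {"dx": -0.1, "dy": 0, "dz": 0, "twist": 0}
  ]
}}

```text
clock: 21.95
position: [0.4278, 0.2739, 0.0697]
tool_rot: [-0.518, 1.507, -0.509]
force: [-0.4, -0.0, -5.4]
grip_width: 0.0229
```

```bash
python3 -c "
from h import *
st()
grab('side','s17');crop('s17','s17c',210,150,320,280,6)
"
```

```text
t 21.95 p [0.4278 0.2739 0.0697] jaw 90.4 F [-0.42 -0.05 -5.38] w 0.0229 q [-0.76  0.59  0.05  2.06  0.07  0.47  0.79]
```

View pics/s17c.png

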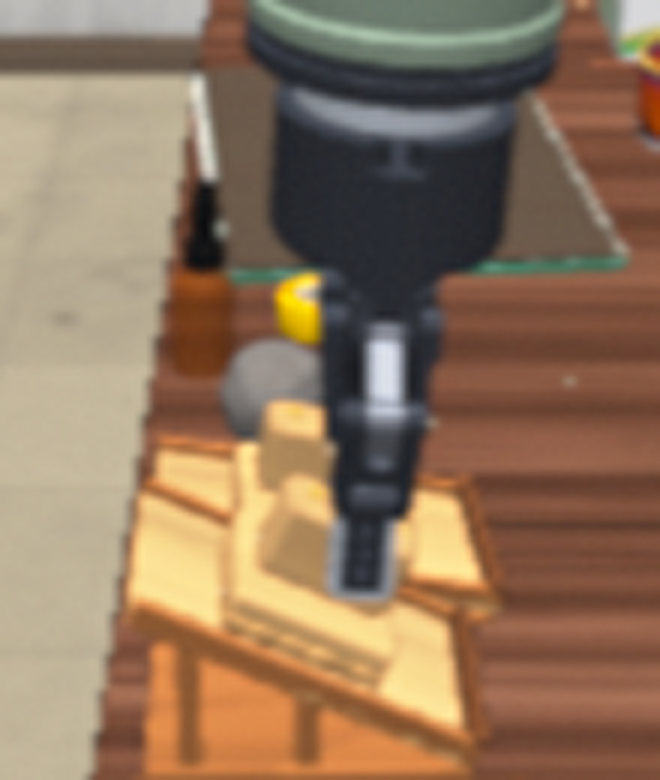

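Emit:
{"method": "arm_command", "body": {
  "commands": [
    {"dx": 0.05, "dy": 0, "dz": 0, "twist": 0},
    {"dx": 0.1, "dy": 0, "dz": 0, "twist": 0}
  ]
}}

```text
clock: 22.17
position: [0.4281, 0.274, 0.0686]
tool_rot: [-0.515, 1.507, -0.506]
force: [-4.6, -1.3, 6.1]
grip_width: 0.0231
```

Emit:
{"method": "arm_command", "body": {
  "commands": [
    {"dx": 0, "dy": 0, "dz": 0, "twist": 0},
    {"dx": 0, "dy": 0, "dz": 0, "twist": 0},
    {"dx": 0, "dy": 0, "dz": 0, "twist": 0},
    {"dx": 0, "dy": 0, "dz": 0, "twist": 0}
  ],
  "grip": 0.25
}}

```text
clock: 22.5
position: [0.4283, 0.2741, 0.0687]
tool_rot: [-0.51, 1.507, -0.502]
force: [-0.1, 0.0, 1.3]
grip_width: 0.0321
```

```bash
python3 -c "
from h import *
st()
s=sensors.observe(); print(R.from_euler('xyz',s['tool_rot']).as_matrix().round(3))
go([.428,.274,.2])
grab('side','s18');crop('s18','s18c',210,150,320,280,6)
"
```

```text
t 22.5 p [0.4283 0.2741 0.0687] jaw 90.4 F [-0.12  0.03  1.34] w 0.0321 q [-0.76  0.6   0.05  2.06  0.07  0.47  0.79]
[[ 0.056 -0.007  0.998]
 [-0.031  0.999  0.009]
 [-0.998 -0.031  0.056]]
from [0.4283 0.2741 0.0687] jawyaw 90.4 dx,dy,dz [-13.11  -0.42   0.71] twist 0.0 (or 0.0 ) rows 3.1 0.0
```

View pics/s18c.png

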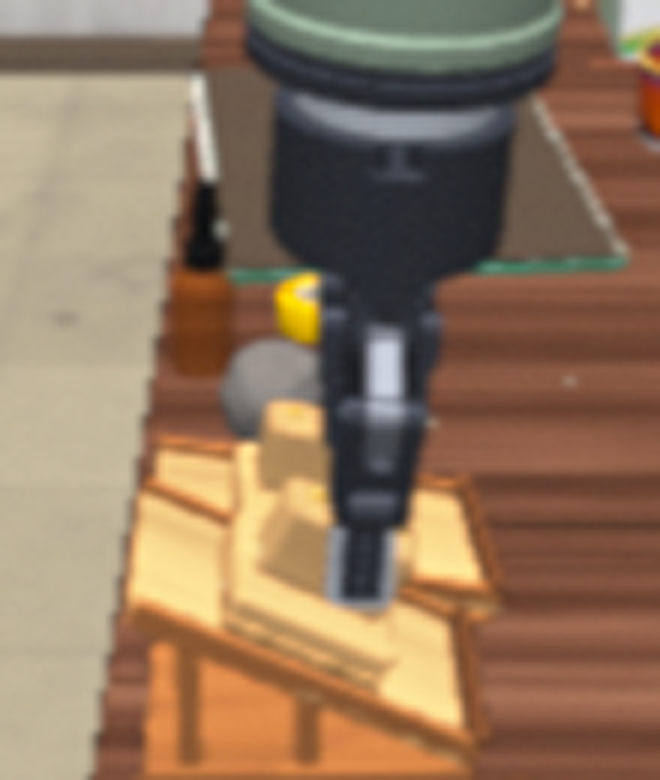

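Emit:
{"method": "arm_command", "body": {
  "commands": [
    {"dx": -1, "dy": 0, "dz": 0, "twist": 0},
    {"dx": -3, "dy": -0.1, "dz": 0.2, "twist": 0},
    {"dx": -7, "dy": -0.2, "dz": 0.4, "twist": 0},
    {"dx": -11, "dy": -0.4, "dz": 0.6, "twist": 0},
    {"dx": -13, "dy": -1.5, "dz": 0.7, "twist": 0},
    {"dx": -13.1, "dy": -5, "dz": 0.8, "twist": 0.1},
    {"dx": -13.2, "dy": -9, "dz": 0.9, "twist": 0.2},
    {"dx": -13.3, "dy": -13, "dz": 1, "twist": 0.32},
    {"dx": -13.4, "dy": -17, "dz": 1.1, "twist": 0.44},
    {"dx": -13.5, "dy": -21, "dz": 1.2, "twist": 0.56},
    {"dx": -13.6, "dy": -25, "dz": 1.3, "twist": 0.68},
    {"dx": -13.8, "dy": -29, "dz": 1.4, "twist": 0.8}
  ],
  "grip": -0.1
}}

```text
clock: 23.55
position: [0.4362, -0.0132, 0.2171]
tool_rot: [0.313, 1.506, -0.484]
force: [1.6, 0.4, 0.3]
grip_width: 0.0471
```

```bash
python3 - <<'E'
from h import *
st()
f=grab('top','t19');crop('t19','t19c',130,160,230,220,7);crop('t19','t19d',285,160,405,250,6)
grab('side','s19');crop('s19','s19c',210,170,320,280,6)
hsv=cv2.cvtColor(f,cv2.COLOR_RGB2HSV)
m=cv2.inRange(hsv,(10,60,200),(28,170,255)); m[:,:295]=0; m[:165]=0; m[240:]=0; m[:,400:]=0
cs,_=cv2.findContours(m,cv2.RETR_EXTERNAL,cv2.CHAIN_APPROX_NONE)
for c in cs:
    if cv2.contourArea(c)>100: r=cv2.minAreaRect(c); print(r,onz('top',*r[0],.023).round(4))
E
```

```text
t 23.55 p [ 0.4362 -0.0132  0.2171] jaw 44.4 F [1.61 0.45 0.33] w 0.0471 q [-0.41  0.23  0.33  2.15 -0.06  0.71  0.72]
((339.66058349609375, 198.9416046142578), (17.0871524810791, 19.564790725708008), 70.01689910888672) [ 0.4163 -0.2492  0.023 ]
```

View pics/t19c.png

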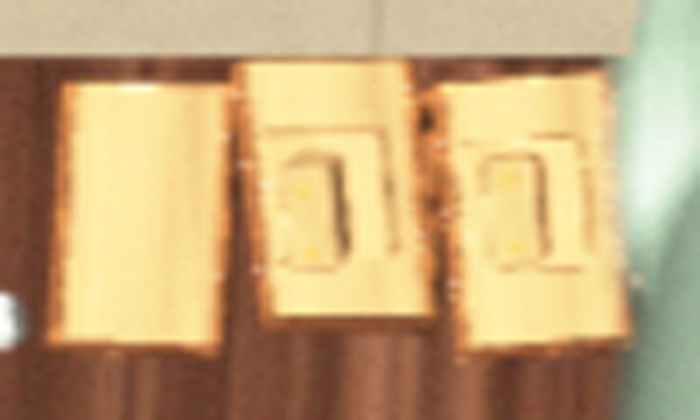

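View pics/t19d.png

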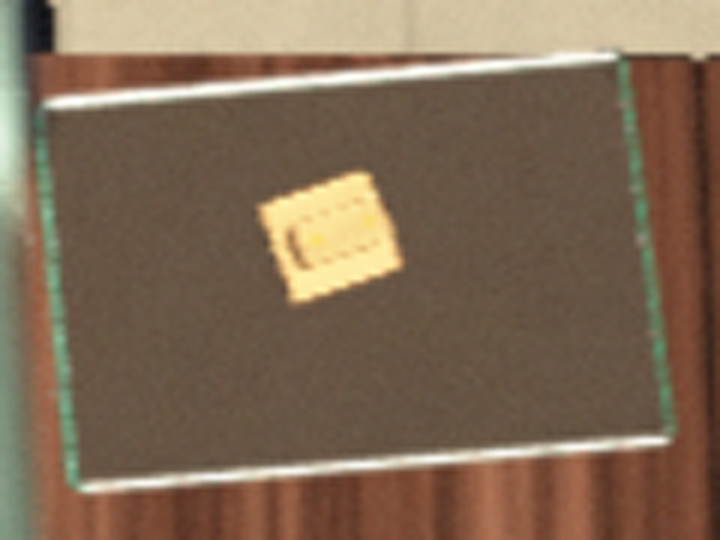

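View pics/s19c.png

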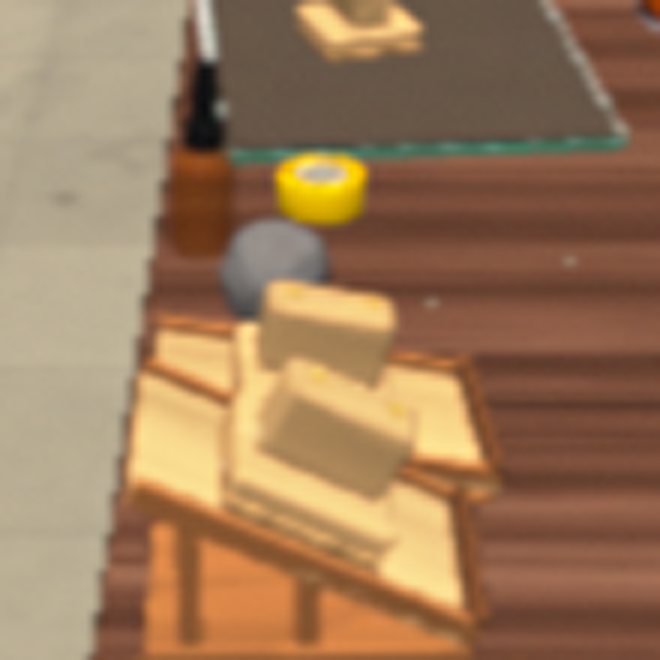

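```bash
python3 - <<'E'
from h import *
go([.416,-.250,.2],20);go([.416,-.250,.04],20)
E
```

```text
from [ 0.4363 -0.0166  0.2175] jawyaw 44.0 dx,dy,dz [  2.37 -17.7   15.27] twist 0.418 (or -2.723 ) rows 5.6 3.3
from [ 0.4363 -0.0166  0.2175] jawyaw 44.0 dx,dy,dz [ 18.34 -18.01  14.27] twist 0.418 (or -2.723 ) rows 7.0 3.3
```

Emit:
{"method": "arm_command", "body": {
  "commands": [
    {"dx": 0.5, "dy": -3, "dz": 2.6, "twist": 0.1},
    {"dx": 1, "dy": -6.1, "dz": 5.2, "twist": 0.2},
    {"dx": 1.4, "dy": -9.2, "dz": 7.8, "twist": 0.3},
    {"dx": 1.8, "dy": -12.2, "dz": 10.5, "twist": 0.4},
    {"dx": 2.1, "dy": -15.3, "dz": 13.1, "twist": 0.418},
    {"dx": 2.5, "dy": -17.4, "dz": 15, "twist": 0.418},
    {"dx": 4, "dy": -17.7, "dz": 15.2, "twist": 0.418},
    {"dx": 7, "dy": -17.8, "dz": 15, "twist": 0.418},
    {"dx": 10, "dy": -17.9, "dz": 14.8, "twist": 0.418},
    {"dx": 12, "dy": -17.9, "dz": 14.7, "twist": 0.418},
    {"dx": 12.5, "dy": -17.9, "dz": 14.6, "twist": 0.418},
    {"dx": 12.5, "dy": -17.9, "dz": 14.6, "twist": 0.418}
  ]
}}

```text
clock: 24.65
position: [0.4152, -0.2494, 0.098]
tool_rot: [0.722, 1.507, -0.5]
force: [-0.3, -0.4, 0.3]
grip_width: 0.0468
```

```bash
python3 - <<'E'
from h import *
st()
go([.416,-.250,.04],20)
grab('side','s20');crop('s20','s20c',220,90,340,210,5)
E
```

```text
t 24.65 p [ 0.4152 -0.2494  0.098 ] jaw 20.0 F [-0.26 -0.4   0.29] w 0.0468 q [ 0.17  0.53  0.33  2.14 -0.37  0.45  1.12]
from [ 0.4152 -0.2494  0.098 ] jawyaw 20.0 dx,dy,dz [ 5.8  -0.19 -0.19] twist 0.001 (or -3.141 ) rows 1.4 0.0
```

View pics/s20c.png

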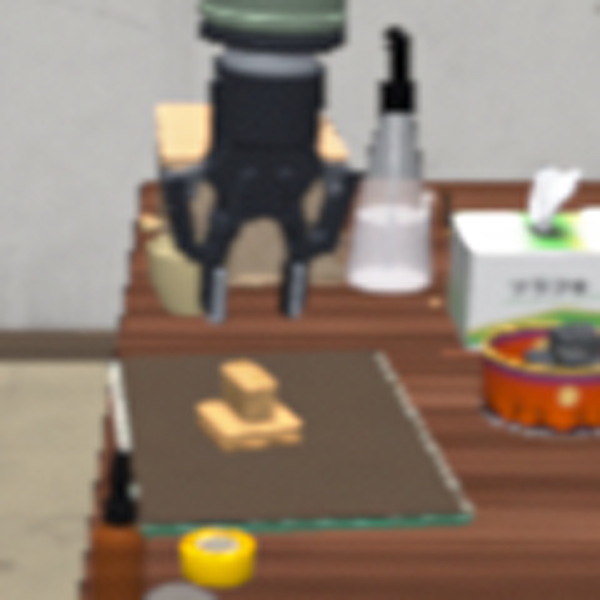

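Emit:
{"method": "arm_command", "body": {
  "commands": [
    {"dx": 2, "dy": -0.1, "dz": -0.1, "twist": 0},
    {"dx": 4, "dy": -0.2, "dz": -0.2, "twist": 0},
    {"dx": 5.5, "dy": -0.2, "dz": -0.2, "twist": 0},
    {"dx": 5.8, "dy": -0.2, "dz": -0.2, "twist": 0},
    {"dx": 5.8, "dy": -0.2, "dz": -0.2, "twist": 0}
  ]
}}

```text
clock: 25.12
position: [0.417, -0.2505, 0.0418]
tool_rot: [0.727, 1.505, -0.495]
force: [0.2, -0.6, -0.3]
grip_width: 0.0468
```

Emit:
{"method": "arm_command", "body": {
  "commands": [
    {"dx": 0, "dy": 0, "dz": 0, "twist": 0},
    {"dx": 0, "dy": 0, "dz": 0, "twist": 0},
    {"dx": 0, "dy": 0, "dz": 0, "twist": 0},
    {"dx": 0, "dy": 0, "dz": 0, "twist": 0},
    {"dx": 0, "dy": 0, "dz": 0, "twist": 0},
    {"dx": 0, "dy": 0, "dz": 0, "twist": 0}
  ],
  "grip": 1,
  "squeeze": 50
}}

```text
clock: 25.62
position: [0.4178, -0.2508, 0.0435]
tool_rot: [0.733, 1.503, -0.489]
force: [-2.1, 2.3, 17.5]
grip_width: 0.0232
```

```bash
python3 - <<'E'
from h import *
st()
go([.416,-.250,.2],20);go([.44,0,.2],55);go([.44,.374,.2],90.2)
E
```

```text
t 25.62 p [ 0.4178 -0.2508  0.0435] jaw 20.1 F [-2.09  2.33 17.49] w 0.0232 q [ 0.24  0.63  0.23  2.16 -0.43  0.32  1.18]
from [ 0.4178 -0.2508  0.0435] jawyaw 20.1 dx,dy,dz [-15.63   0.57   0.65] twist 0.001 (or -3.141 ) rows 3.8 0.0
from [ 0.4178 -0.2508  0.0435] jawyaw 20.1 dx,dy,dz [-16.29  11.39 -22.  ] twist -0.61 (or 2.532 ) rows 7.1 4.9
from [ 0.4178 -0.2508  0.0435] jawyaw 20.1 dx,dy,dz [-17.48  24.21 -57.12] twist -1.224 (or 1.917 ) rows 15.5 9.8
```

Emit:
{"method": "arm_command", "body": {
  "commands": [
    {"dx": -3, "dy": 0.1, "dz": 0.1, "twist": 0},
    {"dx": -7, "dy": 0.3, "dz": 0.3, "twist": 0},
    {"dx": -11, "dy": 0.4, "dz": 0.5, "twist": 0},
    {"dx": -14.5, "dy": 0.6, "dz": 0.5, "twist": 0},
    {"dx": -15.7, "dy": 1.5, "dz": -1.5, "twist": -0.05},
    {"dx": -15.8, "dy": 3.2, "dz": -5, "twist": -0.15},
    {"dx": -15.9, "dy": 4.9, "dz": -8.5, "twist": -0.25},
    {"dx": -16, "dy": 6.6, "dz": -12, "twist": -0.35},
    {"dx": -16.1, "dy": 8.3, "dz": -15.5, "twist": -0.45},
    {"dx": -16.2, "dy": 10, "dz": -19, "twist": -0.55},
    {"dx": -16.3, "dy": 11.5, "dz": -22.3, "twist": -0.62},
    {"dx": -16.4, "dy": 12.8, "dz": -26, "twist": -0.7}
  ]
}}

```text
clock: 26.62
position: [0.4394, 0.0439, 0.2007]
tool_rot: [0.04, 1.502, -0.479]
force: [0.8, -0.2, -6.6]
grip_width: 0.0224
```

```bash
python3 - <<'E'
from h import *
st()
go([.44,.374,.2],90.2)
E
```

```text
t 26.62 p [0.4394 0.0439 0.2007] jaw 60.3 F [ 0.76 -0.19 -6.63] w 0.0224 q [-0.49  0.27  0.27  2.16 -0.04  0.67  0.85]
from [0.4394 0.0439 0.2007] jawyaw 60.3 dx,dy,dz [ -0.98  28.69 -16.28] twist -0.522 (or 2.619 ) rows 7.9 4.2
```

Emit:
{"method": "arm_command", "body": {
  "commands": [
    {"dx": -0.1, "dy": 3.3, "dz": -1.9, "twist": -0.07},
    {"dx": -0.2, "dy": 6.7, "dz": -3.8, "twist": -0.14},
    {"dx": -0.3, "dy": 10.1, "dz": -5.7, "twist": -0.21},
    {"dx": -0.5, "dy": 13.5, "dz": -7.6, "twist": -0.28},
    {"dx": -0.6, "dy": 16.9, "dz": -9.6, "twist": -0.35},
    {"dx": -0.7, "dy": 20.3, "dz": -11.5, "twist": -0.42},
    {"dx": -0.8, "dy": 23.7, "dz": -13.4, "twist": -0.5},
    {"dx": -0.9, "dy": 26.8, "dz": -15.2, "twist": -0.522},
    {"dx": -1, "dy": 28.5, "dz": -16.2, "twist": -0.522},
    {"dx": -1, "dy": 28.7, "dz": -16.3, "twist": -0.522},
    {"dx": -1, "dy": 28.7, "dz": -16.3, "twist": -0.522}
  ]
}}

```text
clock: 27.53
position: [0.4392, 0.3751, 0.2005]
tool_rot: [-0.487, 1.501, -0.482]
force: [-0.3, -0.4, -7.1]
grip_width: 0.0228
```

```bash
python3 - <<'E'
from h import *
st()
go([.436,.373,.07],90.2)
grab('side','s21');crop('s21','s21c',190,100,330,330,3.4)
E
```

```text
t 27.53 p [0.4392 0.3751 0.2005] jaw 90.2 F [-0.31 -0.45 -7.09] w 0.0228 q [-0.9   0.48  0.07  1.79  0.05  0.85  0.71]
from [0.4392 0.3751 0.2005] jawyaw 90.2 dx,dy,dz [13.    0.22 -1.12] twist 0.001 (or -3.141 ) rows 3.1 0.0
```

View pics/s21c.png

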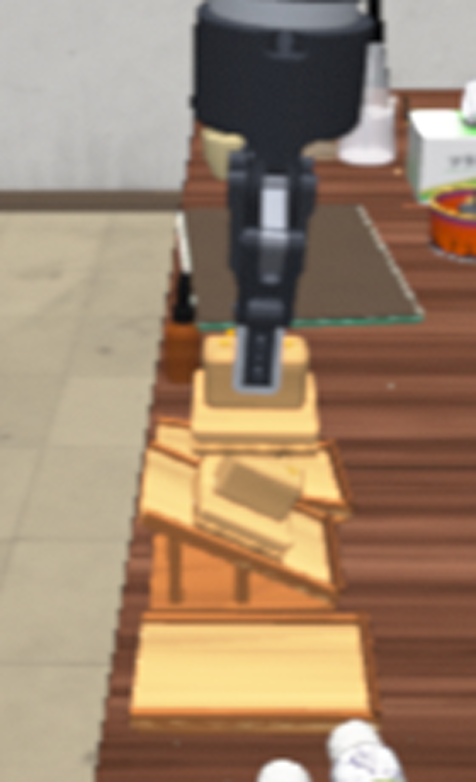

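```bash
python3 - <<'E'
from h import *
go([.441,.374,.052],90.2)
E
```

```text
from [0.4396 0.3737 0.2005] jawyaw 90.1 dx,dy,dz [14.82  0.52 -0.77] twist -0.001 (or 3.141 ) rows 3.6 0.0
```

Emit:
{"method": "arm_command", "body": {
  "commands": [
    {"dx": 2, "dy": 0.1, "dz": -0.1, "twist": 0},
    {"dx": 5, "dy": 0.2, "dz": -0.3, "twist": 0},
    {"dx": 8.5, "dy": 0.3, "dz": -0.5, "twist": 0},
    {"dx": 11.5, "dy": 0.4, "dz": -0.6, "twist": 0},
    {"dx": 13.5, "dy": 0.5, "dz": -0.7, "twist": 0},
    {"dx": 14.5, "dy": 0.5, "dz": -0.8, "twist": 0},
    {"dx": 14.8, "dy": 0.5, "dz": -0.8, "twist": 0},
    {"dx": 14.8, "dy": 0.5, "dz": -0.8, "twist": 0}
  ]
}}

```text
clock: 28.25
position: [0.441, 0.3732, 0.0526]
tool_rot: [-0.497, 1.501, -0.495]
force: [0.7, 0.0, -6.1]
grip_width: 0.0228
```

Emit:
{"method": "arm_command", "body": {
  "commands": [
    {"dx": 0.15, "dy": 0, "dz": 0, "twist": 0},
    {"dx": 0.3, "dy": 0, "dz": 0, "twist": 0},
    {"dx": 0.35, "dy": 0, "dz": 0, "twist": 0}
  ]
}}

```text
clock: 28.5
position: [0.4421, 0.3734, 0.0504]
tool_rot: [-0.468, 1.5, -0.465]
force: [0.9, -2.2, 9.6]
grip_width: 0.0227
```

```bash
python3 - <<'E'
from h import *
st()
grab('side','s22');crop('s22','s22c',210,190,320,320,6)
E
```

```text
t 28.5 p [0.4421 0.3734 0.0504] jaw 90.1 F [ 0.91 -2.19  9.61] w 0.0227 q [-0.89  0.7   0.06  1.88  0.05  0.54  0.69]
```

View pics/s22c.png

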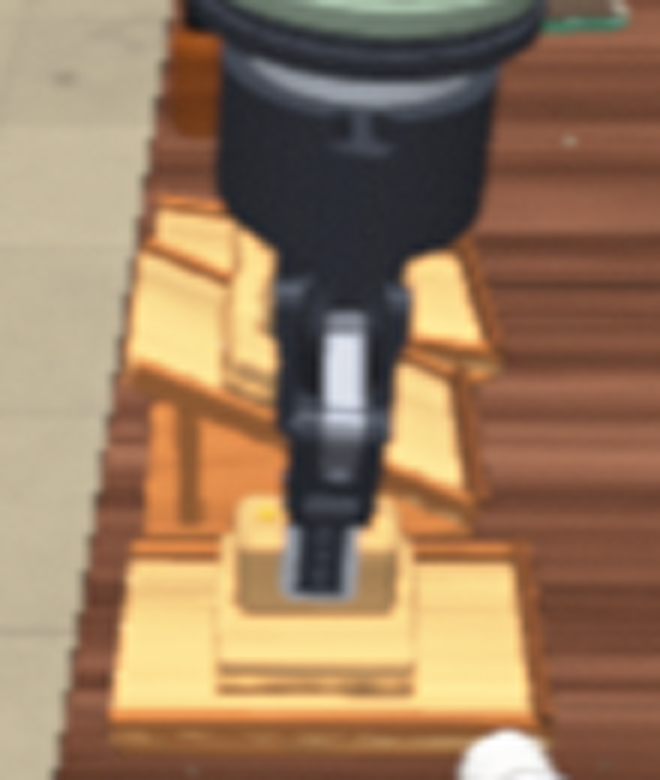

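Emit:
{"method": "arm_command", "body": {
  "commands": [
    {"dx": 0, "dy": 0, "dz": 0, "twist": 0},
    {"dx": 0, "dy": 0, "dz": 0, "twist": 0},
    {"dx": 0, "dy": 0, "dz": 0, "twist": 0},
    {"dx": 0, "dy": 0, "dz": 0, "twist": 0}
  ],
  "grip": 0.2
}}

```text
clock: 28.88
position: [0.4422, 0.3735, 0.0507]
tool_rot: [-0.462, 1.5, -0.46]
force: [0.2, 0.2, 0.4]
grip_width: 0.0342
```

```bash
python3 - <<'E'
from h import *
st()
go([.442,.373,.2]); go([.30,.55,.25])
E
```

```text
t 28.88 p [0.4422 0.3735 0.0507] jaw 90.1 F [0.24 0.16 0.38] w 0.0342 q [-0.89  0.7   0.06  1.88  0.05  0.54  0.69]
from [0.4422 0.3735 0.0507] jawyaw 90.1 dx,dy,dz [-14.89  -0.53   0.93] twist 0.0 (or 0.0 ) rows 3.6 0.0
from [0.4422 0.3735 0.0507] jawyaw 90.1 dx,dy,dz [-21.34  17.02 -12.86] twist 0.0 (or 0.0 ) rows 7.2 0.0
```

Emit:
{"method": "arm_command", "body": {
  "commands": [
    {"dx": -1, "dy": 0, "dz": 0, "twist": 0},
    {"dx": -3, "dy": -0.1, "dz": 0.2, "twist": 0},
    {"dx": -7, "dy": -0.2, "dz": 0.4, "twist": 0},
    {"dx": -11, "dy": -0.4, "dz": 0.7, "twist": 0},
    {"dx": -15, "dy": -0.2, "dz": 0.7, "twist": 0},
    {"dx": -18, "dy": 2, "dz": -1, "twist": 0},
    {"dx": -20, "dy": 5, "dz": -3.5, "twist": 0},
    {"dx": -20.5, "dy": 8, "dz": -6, "twist": 0},
    {"dx": -21, "dy": 11.2, "dz": -8.4, "twist": 0},
    {"dx": -21, "dy": 14.2, "dz": -10.7, "twist": 0},
    {"dx": -21.3, "dy": 16.5, "dz": -12.5, "twist": 0},
    {"dx": -21.3, "dy": 17, "dz": -12.9, "twist": 0}
  ]
}}

```text
clock: 29.88
position: [0.2948, 0.5537, 0.2501]
tool_rot: [-0.45, 1.502, -0.442]
force: [-1.1, 0.5, -0.4]
grip_width: 0.0346
```

Emit:
{"method": "arm_command", "body": {
  "commands": [
    {"dx": -0.5, "dy": 2, "dz": -3, "twist": 0},
    {"dx": -0.5, "dy": 4, "dz": -6, "twist": 0},
    {"dx": -0.5, "dy": 4, "dz": -9, "twist": 0},
    {"dx": -0.5, "dy": 4, "dz": -10, "twist": 0},
    {"dx": -0.5, "dy": 4, "dz": -10, "twist": 0}
  ]
}}

```text
clock: 30.3
position: [0.1913, 0.593, 0.2481]
tool_rot: [-0.459, 1.503, -0.447]
force: [0.4, -0.0, -0.6]
grip_width: 0.0338
```

```bash
python3 - <<'E'
from h import *
st()
im=grab('side','s23')[:,:,::-1]; it=grab('top','t23')[:,:,::-1]
im=cv2.resize(im[190:320,215:315],None,fx=6,fy=6,interpolation=cv2.INTER_CUBIC); it=cv2.resize(it[160:220,130:230],None,fx=8,fy=8,interpolation=cv2.INTER_CUBIC)
cv2.imwrite('pics/s23c.png',im);cv2.imwrite('pics/t23c.png',it)
# where a centred block's base top would appear
for n,c,yaw,sl in (('flat',(.4402,.3736,.012),0.2,0),('steep',(.4473,.2736,.041),.4,27),('gentle',(.4405,.1836,.026),4.1,12.5)):
    M=R.from_euler('xyz',[0,-sl,yaw],degrees=True).as_matrix()
    Q=[M@np.array(q)+c for q in ((.03,.028,.016),(.03,-.028,.016),(-.03,-.028,.016),(-.03,.028,.016))]
    T=[M@np.array(q)+c for q in ((.025,.012,.046),(.025,-.012,.046),(-.025,-.012,.046),(-.025,.012,.046))]
    for nm,I,o,k in (('side',im,(215,190),6),('top',it,(130,160),8)):
        for S,col in ((Q,(255,0,0)),(T,(0,140,0))):
            q=np.array([[(a-b+.5)*k-.5 for a,b in zip(proj(nm,P),o)] for P in S]).round().astype(np.int32); cv2.polylines(I,[q],True,col,1)
cv2.imwrite('pics/s23o.png',im);cv2.imwrite('pics/t23o.png',it)
E
```

```text
t 30.3 p [0.1913 0.593  0.2481] jaw 90.6 F [ 0.42 -0.02 -0.57] w 0.0338 q [-1.4   0.52  0.02  1.59  0.07  1.06  0.17]
```

View pics/s23o.png

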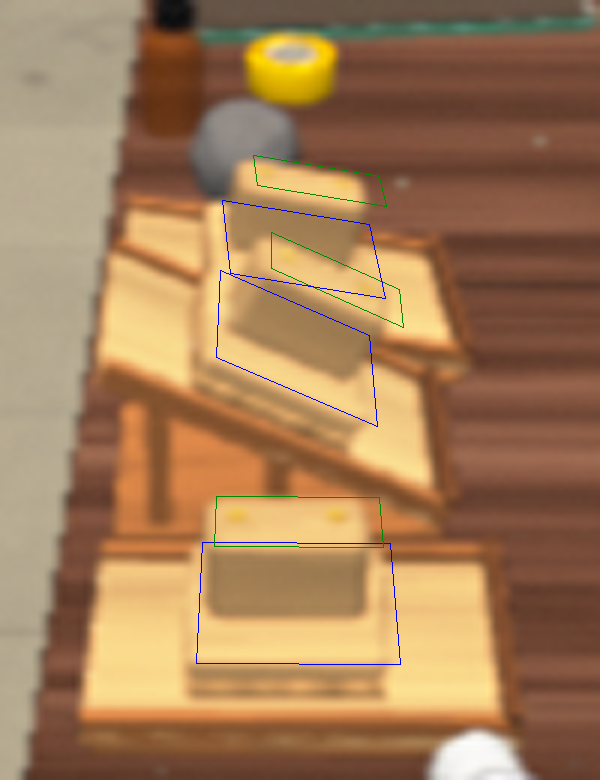

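View pics/t23o.png

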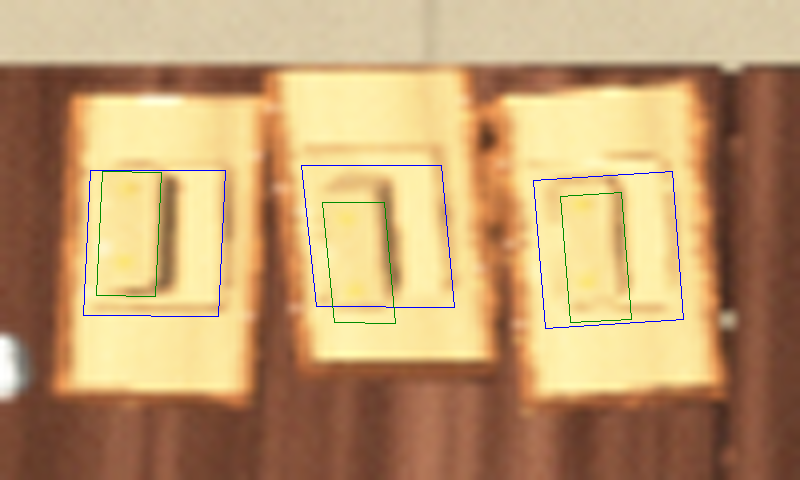

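View pics/s23c.png

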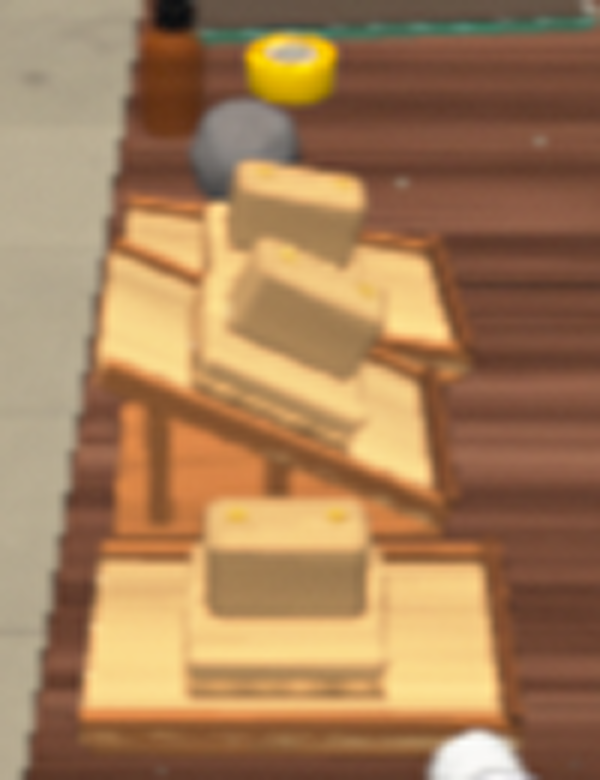

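```bash
python3 -c "
from workcell import order
print(order.job_done())"
```

```text
the job is handed in; nothing more can be done
None
```

All three blocks are parked: the grippiest on the steep stand, the middling one on the gentle stand and the most slippery on the level stand. I handed the job in at about 30 s; no verdict came back.

**Which block is which:** I labelled the blocks by their place on the slab at the start, counting left to right in the top view. Dragging gave these force ratios:

| Block | Measured drag ratio | Nominal | Stand |
|---|---|---|---|
| Left | about 0.37 | 0.32 | gentle |
| Middle | about 0.25 | 0.13 | level |
| Right | 0.61 to 0.70 | 0.75 | steep |

The ratios do not match the nominal values well. The middle block's 0.25 falls well outside the slippery range, and the left and right readings also fall slightly outside theirs. I relied on the order of the readings and on how the blocks behaved. The right block held on the 27° deck and the left one on the 12.5° deck, which left the middle block as the slippery one. I did not test it on a slope.

**Last checks:** The final side and top pictures show all three blocks lying flat. They sit about 3–7 mm uphill of (or beyond) the middle of their decks and about 3 mm or less off across. In the side views the tape roll, pumice and jar had not visibly moved, and the gripper was clear of everything.

**Other deviations:** The tool gradually leaned about 4° while pressing, because each move starts from the measured pose. It did not affect the placing. The gentle stand needed two presses to tip its block flat; the steep one settled on a single pass.

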